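# Secure a drying arm's pivot pin with washer and spring cotter

## Task

Secure the swing-out drying arm on its pivot pin: drop the steel washer over the pin so that it lies flat on the arm's eye, then push the spring cotter's straight leg through the pin's cross hole until its bow snaps over the pin, and let go. Feel for the hole and never force the cotter against the pin or wrench its bow open; leave the bowl, basket, spray bottle and scraper where they stand.

Things in the scene. Friction and masses are not known exactly. Their poses are not given: they have to be found in the camera images.
- bracket: Galvanised pivot bracket bolted to the shelf: base plate 110 (x) x 76 x 6 mm, four bolt heads up to 15 mm high, a 36 mm boss up to 41 mm above the shelf. The drying arm's eye (aluminium, 40 mm diameter) sits on the boss from 41 to 65 mm; a 20 mm steel pivot pin stands up out of the eye. Origin: on the shelf under the pin's axis; z up.
- hole_low (a point): On the pin's axis, 75 mm above the shelf. The pin, screwed in by hand, is NOT measured: its cross hole's centre is 0 to 14 mm above this point, and its line is turned up to 0.5 rad either way from x (axes as the bracket's). Bore 7 mm, mouths 8 mm. The pin's flat top (13 mm wide, tapering out to 20 mm over 4 mm) is 16 mm above the hole's centre. A leg in the hole can turn the stiff pin.
- pin_axis (a point): On the pin's axis at the top face of the arm's eye, 65 mm above the shelf, where the washer's underside must come to lie. Axes as the bracket's. It does not tell the pin's height.
- dry_arm (a joint): Angle (rad) of the drying arm about the pin: at 0 its 22 mm tube, centred 53 mm above the shelf and reaching 282 mm from the pin, points along the bracket's +x; starts within 0.2 either way, grows anticlockwise from above; stays where it is left.
- washer: Flat steel washer lying on the shelf, 44 mm outside diameter, 24 mm bore, 6 mm thick, about 50 g. Origin: centre of its underside; z is its axis.
- clip: Spring cotter (R-clip) of round 5 mm zinc-plated wire, 45 g, lying flat on the shelf. Its head is an oblong eye wound of two turns, 43 mm long (x), 23 mm across its straight sides, 10 mm high: grip it across y. Origin: centre of the eye on its underside; z up; x points the way the straight leg points. The leg's centre line lies at y = -9 mm, z = 2.5 mm. 
- leg_tip (a point): Square-cut end of the clip's straight leg: clip x = 80, y = -9, z = 2.5 mm. Axes as the clip's.
- clip_seat (a point): On the straight leg's centre line abreast of the hollow in the bow: clip x = 45, y = -9, z = 2.5 mm. It lies on the pin's axis when the cotter is home. Axes as the clip's.
- bow (a joint): The bow is the waved leg on the +y side, in the leg's plane, springing about the eye's centre. Its necks (clip x = 30 and 60 mm) are 6.5 mm from the leg's line, the hollow between takes the pin; flared end at x = 71, 17.5 mm off. Value: rad sprung open, 0 at rest, 0.07 to 0.1 as the neck rides over the pin, near 0 once snapped over. Snapping over takes a push of 5 to 10 N.
- bowl: Stainless steel bowl, 170 mm across, 65 mm high. Origin: centre of its underside.
- basket: Green plastic basket with clothes pegs, 180 x 120 x 89 mm. Origin: centre of its underside.
- spray: Lavender spray bottle with a press button, 62 mm across, 180 mm high. Origin: centre of its underside.
- scraper: Black hard silicone scraper lying flat, 155 mm long, 110 mm wide at the blade, up to 14 mm thick. Origin: on the underside, 82 mm from the handle's end; x points to the blade.
There are look-alikes about, which are no part of the job. Several things have the shape of the clip; the one meant has the colours described above.

How it is judged (in metres and radians):
On the way, in this order (a step that is already met when the one before it is completed fails the run):
1. the washer lies flat on the arm's eye, round the pin (horizontal distance between washer and pin_axis below 0.004 m and z of washer in the frame of pin_axis between -0.003 and 0.003 m), for 0.2 s.
2. the cotter's straight leg is through the cross hole and the bow has snapped over the pin (horizontal distance between clip_seat and pin_axis below 0.006 m and z of clip_seat in the frame of pin_axis between 0.007 and 0.0275 m and angle between the x axis of clip and the x axis of bracket, either way round below 0.8 rad and value of joint bow below 0.05 rad), for 0.2 s.
At the end, for the whole second after the job is handed in: Washer on the arm's eye round the pin (4 mm sideways, 3 mm in height). Cotter's leg in the cross hole: its seat point within 6 mm of the pin's axis, 7 to 27.5 mm above the eye, leg within 0.8 rad of the bracket's x, bow closed below 0.05 rad; cotter released and at rest (all of step 1 and all of step 2 and linear speed of clip below 0.02 m/s and contact force between the fingers and clip below 0.1 N); the robot touches nothing.
It fails at once if the leg's end jabbed at the pin with more than 25 N before it is through the hole (contact force between clip and bracket above 25 N and horizontal distance between clip_seat and pin_axis above 0.03 m).
It fails at once if the cotter pressed against the pin or bracket with more than 45 N in all (contact force between clip and bracket above 45 N).
It fails at once if the bow wrenched open beyond 0.25 rad (value of joint bow above 0.25 rad).
It fails at once if bowl, basket, spray bottle or scraper moved by more than 30 mm (distance of any of bowl, basket, spray, scraper from where it was at the start of the episode above 0.03 m).
It fails at once if the spray bottle knocked over (angle between spray's own z axis and vertical above 0.5 rad).
It also fails if it takes over 70 s, if anything falls off the work surface, if the arm or the gripper's body presses on something with over 40 N, if the wrist force passes 120 N, or if a joint passes its speed limit or range.

## Robot

A 7-joint arm with a two-finger parallel gripper is mounted at the origin on the work surface. World frame = base frame: x ahead of the robot, y to its left, z up, the work surface at z = 0. Lengths are in m, angles in degrees, forces in N, time in s.
With the tool pointing down it reaches from about 0.425 to 0.875 m from the base axis. Payload 4.7 kg.
Tool frame: the origin (TCP) lies on the centre line of the jaws, within the pads' length; the fingertips stand 8 mm ahead of it and the grasp point (between the pads) lies 11 mm behind it; z points along the fingers, x is the direction in which the jaws open and shut, and the axes are right-handed (so a half turn about z gives the same grasp; the last joint's range is limited). The gripper opens to 87 mm and grips with 3 to 60 N. Pads are 19 mm wide; open, the fingers measure 117 mm over their backs; the gripper's body (75 mm by 190 mm) begins 51 mm behind the grasp point.
Start: joints at [-72.13, 18.392, -4.016, 83.108, 1.295, 78.541, -3.26], TCP at [0.191, 0.621, 0.204] pointing down, gripper open.
Joint ranges: [-163.93, 163.93], [-17.29, 119.83], [-79.2, 71.16], [3.27, 140.29], [-89.18, 269.18], [5.43, 117.66], [-154.24, 154.24]. Speed limits (degrees/s): [147.25, 147.25, 180, 180, 180, 180, 180].

## Interface

Orientations are given as [roll, pitch, yaw] about the fixed x, y, z axes, in that order (R = Rz(yaw) Ry(pitch) Rx(roll)).
In Python, from cell import telemetry, read_camera, get_calibration, sign_off gives the robot as it stands. The module is installed in compiled form; this text tells all that it offers.
- The arm moves only by the tool carry_out, never from a script. Its arguments are lists of equal length, an entry for each row: "translation": the shift along the tool's x, y, z in cm, a list of three; "turn": the turn about the tool's z in rad; "gripper": the opening, from 0 (shut) to 1 (fully open). In form: {"translation": [[dx, dy, dz], ...], "turn": [turn, ...], "gripper": [gripper, ...]}. A call has 1 to 5 rows; each row is the pose to reach, as a shift and turn from the pose commanded when the call began, along the tool's axes at that moment; what a row does not reach only later rows make up. A row lasts 1/8 s, in which the tool goes at most 62.5 mm and 10.7 degrees, less where a joint would pass 70% of its speed; a pose out of reach is approached as far as the arm can. A call with a gripper value outside its range is refused whole. The fingers move at their own pace and stop on an object; "squeeze" is the grip in N (left out, the last holds). Time passes only in rows, so rows that repeat a pose let the fingers close. It gives the time, the measured TCP pose, the force and the opening at its end, in the units of the state.
- telemetry.get_obs(): the state, without advancing time (a new reading comes with each control period).
- read_camera(name): name is "side" or "top"; returns the picture (400x640x3 uint8, red, green, blue); there is no depth.
- get_calibration(name): a dict with "fx", "fy", "cx", "cy" (pixels), "k1" (the pictures are not rectified: a ray, as slopes to the right and down, at radius r is drawn at 1 + k1 r^2 times it, then the intrinsics apply), "R" (3x3) and "t" (3): a world point X has camera coordinates R X + t. Camera axes: x right, y down, z forward; pixel columns grow to the right and rows downward; lengths in m; the calibration is good to about 2 mm. A picture is of the moment at which its call begins. get_calibration takes no time and is no camera call.
- sign_off(): hands the job in, once; it reports no verdict.
The state is a dict: "time_s": time; "qpos": joint angles; "joint_velocities": joint speeds; "effort": joint torques, N m; "tool_pos": TCP position; "tool_rot": TCP orientation; "force": force on the tool from outside, world axes, zero at the start; "wrist_torque": the same for the moment, N m; "grip_width": finger opening in m.
Only numpy, scipy, OpenCV 4.12 (cv2) and the standard library are available. Lean on these libraries where they do the work, as an engineer would, in place of code of your own. Each camera call takes 0.05 s, during which the arm holds its last target.

## Working session

There is one attempt and no reset: what is moved stays moved. The work goes in short steps, Python scripts to look and compute and a tool call to move; the robot and the scene stay as the last step left them, time stands still between calls to the robot, and variables do not carry over. Pictures are saved under pics/ and viewed, and the job is handed in when it is done.

Besides the shell and the picture viewer there is one more tool, called as a command line: name --pt "numbers of a row" for each row, then --argument value for the rest. carry_out: Moves the arm, as the interface text tells. Its arguments: {"type":"object","properties":{"translation":{"type":"array","items":{"type":"array","items":{"type":"number"}}},"turn":{"type":"array","items":{"type":"number"}},"gripper":{"type":"array","items":{"type":"number"}},"squeeze":{"type":"number"}},"required":["translation","turn","gripper"]}

```bash
mkdir -p pics; ls
python3 - <<'E'
from cell import *
import cv2
for n in("side","top"):
    c=get_calibration(n);print(n,c)
    im=read_camera(n);cv2.imwrite(f"pics/{n}0.png",im[:,:,::-1])
print(telemetry.get_obs())
E
```

```text
pics
side {'fx': 456.14067549961715, 'fy': 456.14067549961715, 'cx': 322.89344414959066, 'cy': 194.6507490315169, 'k1': 0.03697467180343352, 'R': array([[ 0.70069327, -0.71323029,  0.01820718],
       [-0.46515523, -0.47603124, -0.74634099],
       [ 0.54098019,  0.51448694, -0.66531468]]), 't': array([-0.33309136,  0.28874719,  0.94191527])}
top {'fx': 486.22587066817266, 'fy': 486.22587066817266, 'cx': 316.49981940811404, 'cy': 198.25075770043784, 'k1': -0.02701882340870979, 'R': array([[ 0.00780101, -0.99994481,  0.00703684],
       [-0.99705897, -0.00831464, -0.07618574],
       [ 0.07624005, -0.00642182, -0.99706881]]), 't': array([-0.00936174,  0.50893959,  1.53135677])}
{'time_s': 0.1, 'qpos': array([-72.13024581,  18.43369532,  -4.0156936 ,  83.16639201,
         1.29431569,  78.54010605,  -3.25702717]), 'joint_velocities': array([-0.07242865, -0.07861293, -0.01652548, -0.15668449,  0.03420978,
        0.12898093, -0.08383114]), 'effort': array([ 4.37731715e-04, -4.92568052e+01, -4.05337103e-01, -3.13398528e+01,
       -6.41479203e-02,  3.94284446e-02,  8.02381078e-05]), 'tool_pos': array([0.19060597, 0.62089296, 0.2028969 ]), 'tool_rot': array([1.79995371e+02, 9.50028513e-02, 7.29427930e+01]), 'force': array([-0.38379526,  0.4439705 ,  0.06313353]), 'wrist_torque': array([0.01155916, 0.01751176, 0.0349419 ]), 'grip_width': 0.08680864637944213}
```

View pics/side0.png

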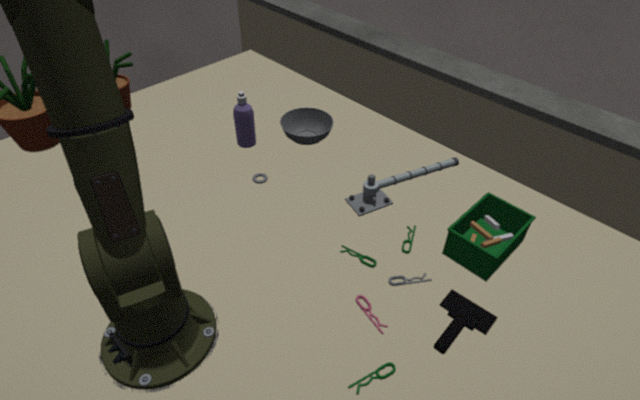

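View pics/top0.png

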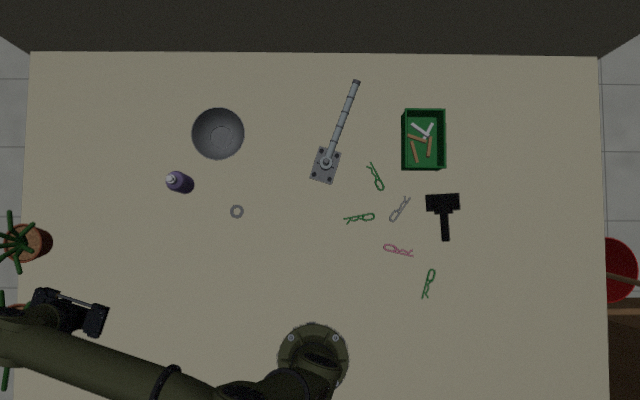

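Top-view candidates for the clip are grey (400,208), green (376,177), (360,217) and (428,283), and pink (398,250). The zinc-plated one is the grey (400,208), which is at (410,280) in the side view. The only washer candidate is the ring at (237,211). I'll check them in close crops.

```bash
cat > h.py <<'E'
import numpy as np, cv2
from cell import *
from scipy.optimize import least_squares
def proj(n,X):
    c=get_calibration(n);X=np.atleast_2d(X);p=X@np.array(c['R']).T+c['t'];s=p[:,:2]/p[:,2:]
    r2=(s**2).sum(1,keepdims=True);s=s*(1+c['k1']*r2)
    return s*[c['fx'],c['fy']]+[c['cx'],c['cy']]
def ray(n,uv):
    c=get_calibration(n);d=(np.array(uv,float)-[c['cx'],c['cy']])/[c['fx'],c['fy']]
    s=d.copy()
    for _ in range(10): s=d/(1+c['k1']*(s@s))
    R=np.array(c['R']);return -R.T@c['t'],R.T@np.array([s[0],s[1],1])
def atz(n,uv,z):
    o,d=ray(n,uv);return o+d*(z-o[2])/d[2]
def tri(a,b):
    # side, top
    A=[];B=[]
    for n,uv in(("side",a),("top",b)):
        o,d=ray(n,uv);d/=np.linalg.norm(d);P=np.eye(3)-np.outer(d,d);A.append(P);B.append(P@o)
    return np.linalg.lstsq(np.vstack(A),np.hstack(B),rcond=None)[0]
def crop(n,im,x,y,w,h,k,name):
    c=cv2.resize(im[y:y+h,x:x+w],None,fx=k,fy=k,interpolation=cv2.INTER_CUBIC)
    c=np.clip(c.astype(float)*1.5,0,255).astype(np.uint8)
    for i in range(0,w,10): 
        cv2.line(c,(i*k,0),(i*k,4 if i%50 else 12),(255,0,0)); cv2.putText(c,str(x+i),(i*k,22),0,.35,(255,0,0)) if i%20==0 else 0
    for i in range(0,h,10):
        cv2.line(c,(0,i*k),(4,i*k),(255,0,0)); cv2.putText(c,str(y+i),(6,i*k+4),0,.35,(255,0,0)) if i%20==0 else 0
    cv2.imwrite("pics/"+name,c[:,:,::-1])
E
python3 - <<'E'
from h import *
t=cv2.imread("pics/top0.png")[:,:,::-1];s=cv2.imread("pics/side0.png")[:,:,::-1]
crop("top",t,370,180,60,50,12,"tclip.png")
crop("side",s,380,260,60,40,12,"sclip.png")
crop("top",t,300,70,75,125,5 ,"tbr.png")
crop("side",s,340,150,130,70,6,"sbr.png")
a=np.hstack([cv2.resize(x,None,fx=10,fy=10,interpolation=2) for x in(t[195:230,220:255],s[160:195,243:278])])
cv2.imwrite("pics/wash.png",np.clip(a[:,:,::-1]*1.5,0,255))
E
```

```text
[ WARN:0@0.938] global loadsave.cpp:1063 imwrite_ Unsupported depth image for selected encoder is fallbacked to CV_8U.
```

View pics/tclip.png

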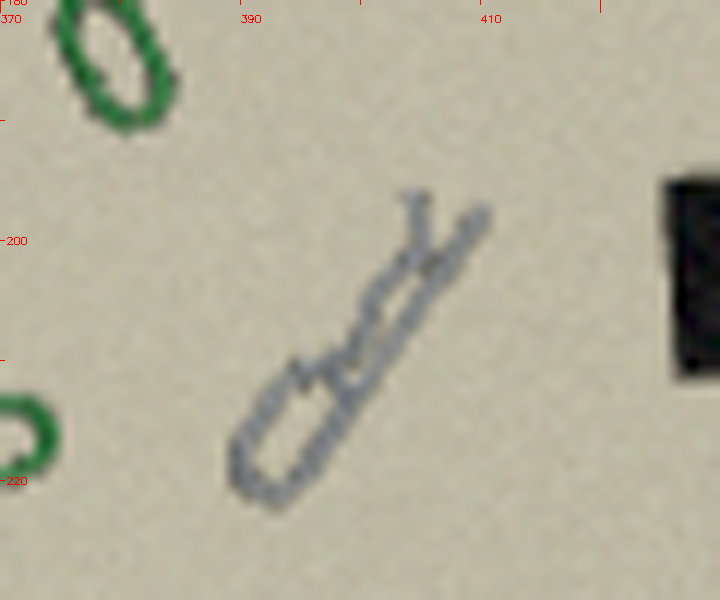

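View pics/sclip.png

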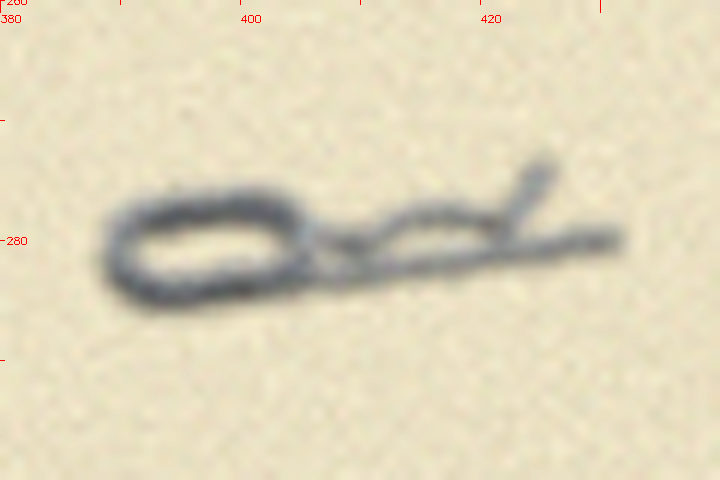

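View pics/tbr.png

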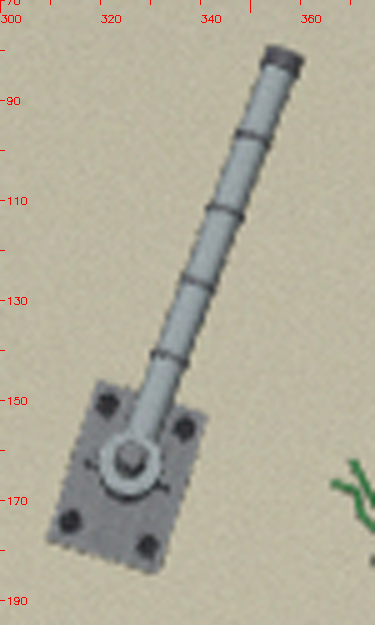

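View pics/sbr.png

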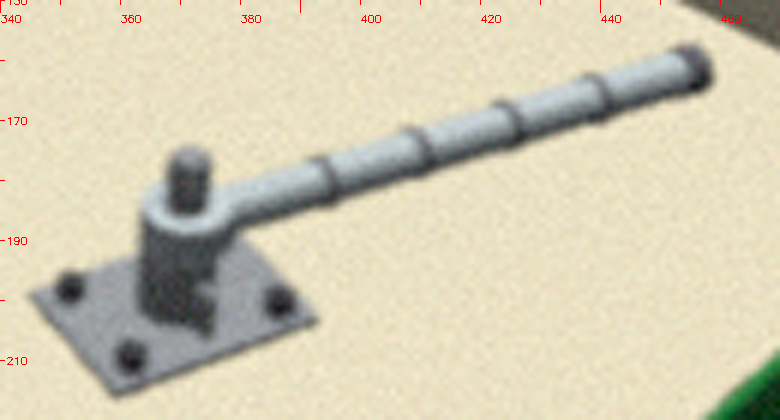

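View pics/wash.png

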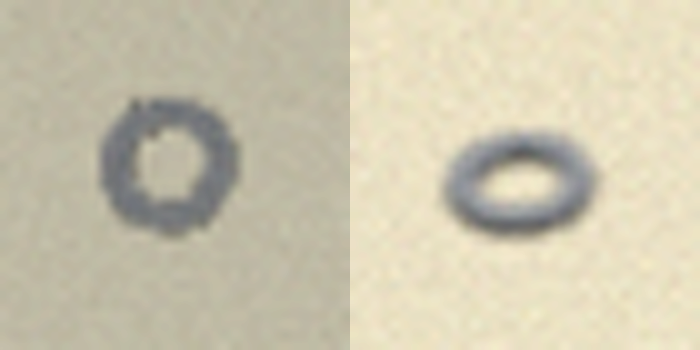

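Run:
```python
from h import *
np.set_printoptions(precision=4,suppress=True)
h=-.5
tc=[(98,380),(207,412),(157,574),(48,541)]
P=np.array([atz("top",(300+x/5+h,70+y/5+h),.006) for x,y in tc]);print(P,P.mean(0))
e=P[0]-P[3]+P[1]-P[2];print("yaw",np.degrees(np.arctan2(e[1],e[0])),[np.linalg.norm(P[i]-P[i-1]) for i in range(4)])
for x,y in[(117,397),(318,320),(30,294)]: print("side corner",atz("side",(340+x/6+h,150+y/6+h),.006))
print("pin top tri",tri((340+190/6+h,150+153/6+h),(300+130/5+h,70+457/5+h)))
print("armend tri",tri((340+693/6+h,150+70/6+h),(300+283/5+h,70+62/5+h)))
print("eye top",atz("top",(300+130/5+h,70+463/5+h),.065),atz("side",(340+187/6+h,150+208/6+h),.065))
print("wash",atz("top",(220+17+h,195+16.5+h),.004),atz("side",(243+17.1+h,160+18.4+h),.004))
T=lambda x,y:atz("top",(370+x/12+h,180+y/12+h),.0025)
S=lambda x,y:atz("side",(380+x/12+h,260+y/12+h),.0025)
print("top tip",T(483,212),"eyeback",T(255,490),"top knee",T(405,192))
print("side tip",S(615,240),"bow end",S(545,168))
# base point near leg at straight portion
print("leg pts",T(355,400),S(350,278))
```

```text
[[ 0.6818 -0.0124  0.006 ]
 [ 0.6614 -0.0833  0.006 ]
 [ 0.5555 -0.0514  0.006 ]
 [ 0.5763  0.0191  0.006 ]] [ 0.6188 -0.032   0.006 ]
yaw -16.690046983246802 [np.float64(0.11004078565184978), np.float64(0.07371747620673116), np.float64(0.1105890684342008), np.float64(0.07349838624451675)]
side corner [ 0.5517 -0.0587  0.006 ]
side corner [ 0.655  -0.0898  0.006 ]
side corner [0.5742 0.0138 0.006 ]
pin top tri [ 0.6193 -0.0324  0.0907]
armend tri [ 0.8816 -0.1303  0.0496]
eye top [ 0.6187 -0.0321  0.065 ] [ 0.6156 -0.0384  0.065 ]
wash [0.4669 0.2514 0.004 ] [0.4657 0.2469 0.004 ]
top tip [ 0.5163 -0.3068  0.0025] eyeback [ 0.441  -0.2449  0.0025] top knee [ 0.5216 -0.2857  0.0025]
side tip [ 0.514  -0.3116  0.0025] bow end [ 0.5188 -0.292   0.0025]
leg pts [ 0.4654 -0.2719  0.0025] [ 0.4701 -0.2812  0.0025]
```

Side (410,280) and top (400,208) agree: it is a grey clip with its bow on the upper-left of the leg. Next I'll average several frames on the pin to look for the cross hole, and measure the spray's position.

Run:
```python
from h import *
np.set_printoptions(precision=4,suppress=True)
s=np.mean([read_camera("side").astype(float) for _ in range(12)],0);t=np.mean([read_camera("top").astype(float) for _ in range(4)],0)
np.save("s.npy",s);np.save("t.npy",t)
for n,im,x,y,w,h in(("ps",s,358,168,26,26),("pt",t,312,148,26,26)):
    c=im[y:y+h,x:x+w];c=np.clip((c-20)*1.4,0,255).astype(np.uint8)
    cv2.imwrite(f"pics/{n}.png",cv2.resize(c,None,fx=22,fy=22,interpolation=cv2.INTER_CUBIC)[:,:,::-1])
g=s.mean(2)
print(g[170:192,362:382].astype(int))
print("spray base",atz("side",(246,146),0), atz("top",(181,185),.09))
```

```text
[[145 145 144 145 144 145 145 145 145 146 145 145 145 144 145 145 144 144
  145 145]
 [145 145 145 146 145 144 145 145 146 146 144 145 145 146 145 145 146 145
  145 146]
 [145 145 145 146 145 145 145 146 147 146 145 146 146 146 145 145 146 145
  146 145]
 [145 145 145 145 146 146 146 146 143 141 143 144 146 146 146 145 145 145
  145 145]
 [144 146 145 145 145 147 143 133 125 123 124 130 138 144 145 146 145 144
  145 144]
 [146 145 145 145 146 142 125 109 108 110 108 111 118 134 145 146 145 145
  145 147]
 [146 145 146 147 145 132 103  89 101 105 103  97 102 125 143 146 145 145
  146 144]
 [143 144 146 147 143 124  85  67  75  86  86  81  86 115 139 145 146 146
  144 145]
 [145 145 146 147 142 116  73  52  56  60  61  58  72 114 142 146 145 146
  146 145]
 [145 145 146 147 140 109  68  49  47  49  48  41  65 117 143 146 144 145
  144 140]
 [146 145 142 142 135 110  69  48  45  53  52  43  68 119 142 140 138 140
  140 138]
 [146 145 140 138 135 111  73  44  41  48  52  47  74 119 141 140 137 136
  137 138]
 [145 143 139 135 130 106  67  39  39  46  48  50  86 123 139 139 136 136
  135 133]
 [145 140 137 135 126  97  60  41  40  45  43  48  86 125 140 140 133 125
  121 115]
 [143 129 129 136 130 102  66  48  40  34  36  52  96 128 141 138 124 109
  100  94]
 [140 115 116 135 136 121  94  71  58  56  64  85 117 135 141 132 111  87
   81  76]
 [133 101  91 118 135 135 128 114 106 107 117 127 134 138 133 115  86  67
   60  53]
 [131  95  68  84 110 128 132 131 130 130 133 137 135 126 110  86  63  54
   57  67]
 [131  93  61  59  73  85  95 107 116 116 111 108 104  89  72  57  50  69
   90 116]
 [125  87  60  53  54  55  61  69  74  74  70  67  66  56  50  44  56  88
  112 134]
 [125  88  61  54  53  51  49  51  51  50  48  48  47  48  46  48  65  94
  111 124]
 [127  91  61  54  52  52  50  50  48  48  48  45  44  47  53  65  81  99
  108 112]]
spray base [0.5388 0.4023 0.    ] [0.5407 0.4089 0.09  ]
```

View pics/ps.png

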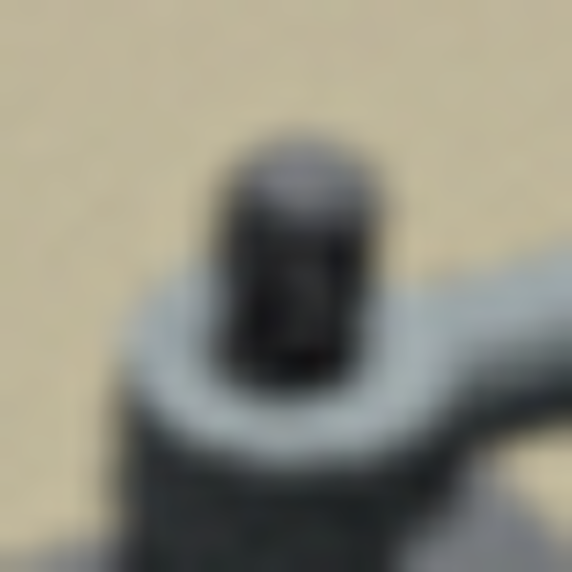

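View pics/pt.png

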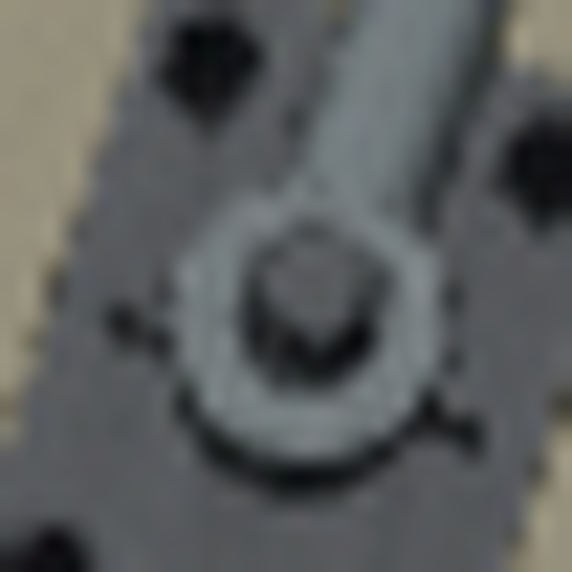

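Run:
```python
from h import *
np.set_printoptions(precision=2,suppress=True)
for n in("side","top"):
  for c in[(.6188,-.032)]:
    def circ(r,z): 
        a=np.linspace(0,6.283,73);return proj(n,np.c_[c[0]+r*np.cos(a),c[1]+r*np.sin(a),0*a+z])
    f=lambda p:(p[:,0].min(),p[:,0].max(),p[:,1].min(),p[:,1].max())
    print(n,"eye",np.array(f(circ(.02,.065))),"pinbase",np.array(f(circ(.01,.065))))
    for d in(0,3,6,7,8,9,12,14): print(d,np.array(f(circ(.0065,.091+d/1e3))),np.array(f(circ(.01,.087+d/1e3))))
t=np.load("t.npy").mean(2)
print(t[150:175,315:338].astype(int))
```

```text
side eye [362.07 377.1  177.73 187.42] pinbase [365.82 373.34 180.11 184.95]
0 [367.96 372.91 173.4  176.53] [366.5  374.11 173.74 178.56]
3 [368.05 373.02 172.51 175.64] [366.59 374.21 172.86 177.68]
6 [368.15 373.12 171.62 174.75] [366.69 374.32 171.97 176.79]
7 [368.18 373.16 171.33 174.45] [366.72 374.36 171.68 176.49]
8 [368.21 373.19 171.03 174.16] [366.75 374.39 171.38 176.2 ]
9 [368.25 373.23 170.73 173.86] [366.78 374.43 171.08 175.9 ]
12 [368.34 373.34 169.84 172.96] [366.88 374.54 170.2  175.01]
14 [368.41 373.41 169.24 172.36] [366.94 374.61 169.6  174.41]
top eye [319.04 331.89 155.69 168.42] pinbase [322.26 328.68 158.87 165.24]
0 [323.56 327.8  158.67 162.88] [322.39 328.91 157.75 164.2 ]
3 [323.58 327.83 158.52 162.73] [322.41 328.94 157.59 164.06]
6 [323.6  327.86 158.36 162.59] [322.43 328.97 157.44 163.92]
7 [323.61 327.87 158.31 162.54] [322.43 328.98 157.38 163.87]
8 [323.61 327.88 158.26 162.49] [322.44 328.99 157.33 163.82]
9 [323.62 327.89 158.21 162.44] [322.45 329.   157.28 163.77]
12 [323.64 327.92 158.05 162.29] [322.47 329.03 157.12 163.63]
14 [323.66 327
[... 1774 characters left out ...]
 45  84  83  88  96]
 [ 83  83  83  84  85  85  48  42  68  81  97  96  85  61  42  72  80  75
   56  83  84  86 119]
 [ 83  83  83  85  85  85  72  54  46  39  35  36  38  48  70  80  83  83
   82  83  83  78 120]
 [ 83  82  84  84  86  84  81  81  72  54  49  55  63  83  80  79  84  81
   82  81  87 102 118]
 [ 78  85  84  83  85  83  80  81  81  81  84  82  84  82  79  81  84  83
   81  83  87 120 120]
 [ 55  80  85  84  83  83  81  81  81  83  82  84  84  84  80  82  83  82
   82  83  84 119 119]
 [ 35  73  86  86  83  83  81  83  82  83  83  83  85  82  79  83  82  81
   82  89 101 117 119]
 [ 36  71  84  84  83  83  80  81  81  82  85  85  84  80  81  83  83  82
   84  92 119 118 120]]
```

carry_out --pt "-3.5 4.8 0" --pt "-7.0 9.6 0" --pt "-10.5 14.4 0" --pt "-14 19.2 0" --pt "-17.5 24 0" --turn '[0,0,0,0,0]' --gripper '[1,1,1,1,1]'

```text
time_s: 1.52
tool_pos: [0.37, 0.3821, 0.2043]
tool_rot: [180.0, -0.1, 72.9]
force: [-0.2, 0.5, -0.6]
grip_width: 0.0868
```

carry_out --pt "-3.5 4.8 0" --pt "-7.0 9.6 1" --pt "-9.7 13.2 5" --pt "-9.7 13.2 10" --pt "-9.7 13.2 13" --turn '[0,0,0,0,0]' --gripper '[1,1,1,1,1]'

```text
time_s: 2.15
tool_pos: [0.4659, 0.2508, 0.0717]
tool_rot: [-179.9, 0.1, 72.8]
force: [1.0, 0.2, 0.9]
grip_width: 0.087
```

Run:
```python
from h import *
for n,x,y,w,h in(("side",210,120,100,75),("top",187,165,100,75)):
    im=read_camera(n); crop(n,im,x,y,w,h,8,n+"1.png")
o=telemetry.get_obs();print(o['tool_pos'],o['tool_rot'],o['force'])
print(proj("side",o['tool_pos']),proj("top",o['tool_pos']))
```

```text
[0.4639846  0.25047051 0.07048724] [-179.75166631    0.3139868    72.91795901] [ 0.19282183 -0.26413649  0.45351989]
[[256.51426218 159.2238642 ]] [[233.39485256 210.88272945]]
```

View pics/side1.png

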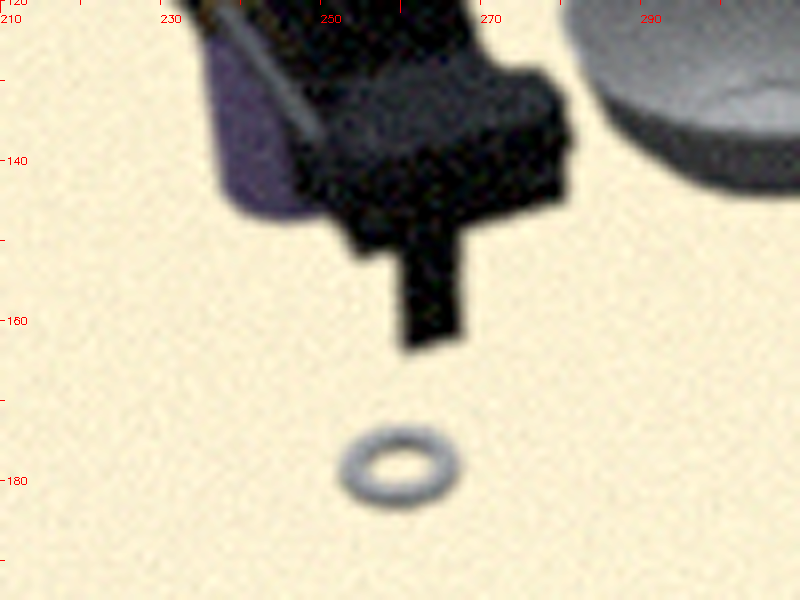

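View pics/top1.png

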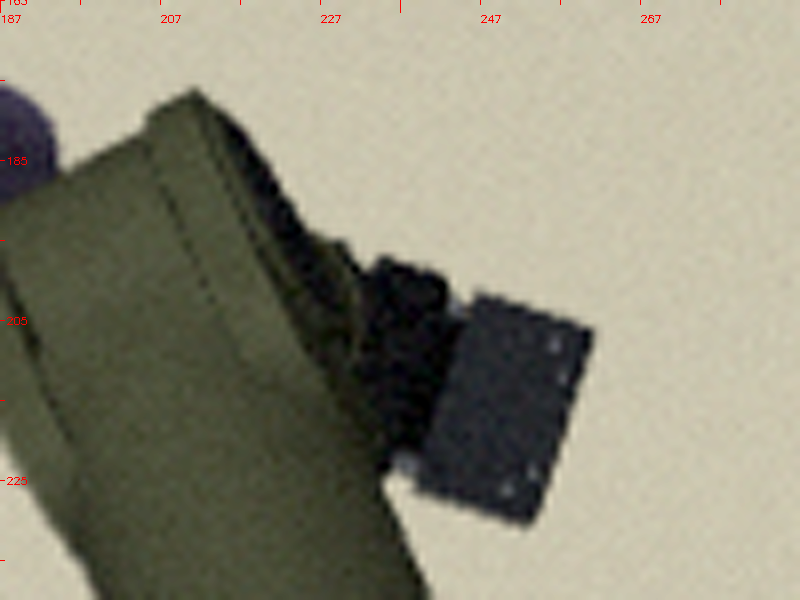

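Run:
```python
from h import *
a=read_camera("side");b=read_camera("top")
cv2.imwrite("pics/full1.png",cv2.resize(np.vstack([a[:260],b[120:]]),None,fx=1.1,fy=1.1)[:,:,::-1])
```

```text
(no output)
```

View pics/full1.png

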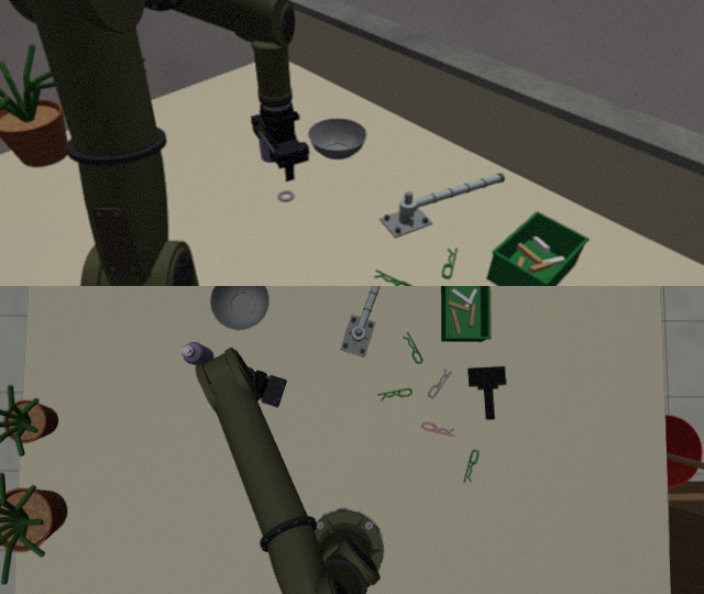

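The side view shows the jaws above the ring, which is at (260,178), and the top view shows the forearm high and clear of the spray. I'll descend and grip.

carry_out --pt "0 0 3.5" --pt "0 0 5.8" --pt "0 0 6.1" --pt "0 0 6.1" --pt "0 0 6.1" --turn '[0,0,0,0,0]' --gripper '[1,1,0.8,0.4,0.4]' --squeeze 20

```text
time_s: 2.98
tool_pos: [0.4678, 0.2531, 0.0146]
tool_rot: [179.9, -0.1, 72.9]
force: [-0.6, -0.1, -0.6]
grip_width: 0.0646
```

carry_out --pt "0 0 0" --pt "0 0 0" --pt "0 0 0" --pt "0 0 0" --turn '[0,0,0,0]' --gripper '[0.3,0.3,0.3,0.3]'

```text
time_s: 3.48
tool_pos: [0.4666, 0.2522, 0.0129]
tool_rot: [-180.0, -0.0, 72.9]
force: [-0.2, 0.2, -0.1]
grip_width: 0.0289
```

Run:
```python
from h import *
for n,x,y,w,h in(("side",210,140,100,75),):
    im=read_camera(n); crop(n,im,x,y,w,h,8,n+"2.png")
for _ in range(3):
  read_camera("top");o=telemetry.get_obs();print(o['tool_pos'],o['tool_rot'],o['force'],o['grip_width'])
```

```text
[0.46657086 0.25217271 0.01282061] [-1.79999265e+02  3.82235558e-03  7.29362345e+01] [-0.14271023 -0.38280333  0.28156119] 0.02717178350111637
[0.46654845 0.25224293 0.01283467] [-1.79998794e+02 -1.38508373e-03  7.29401118e+01] [-0.03833754  0.09729886  0.26796799] 0.02652631359303147
[0.46652488 0.25218921 0.01281103] [-1.79996022e+02  1.64462306e-03  7.29339419e+01] [ 0.48232398 -0.15057171 -0.55455947] 0.026303100973305495
```

View pics/side2.png

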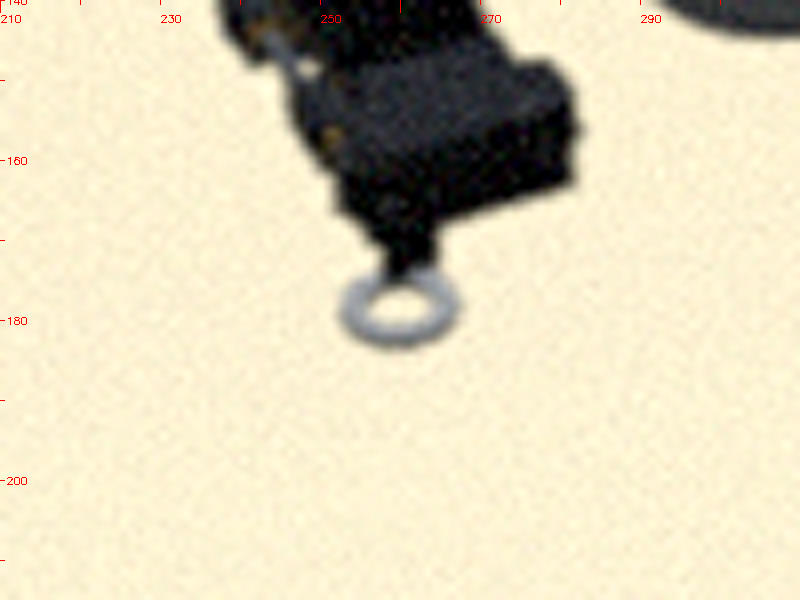

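Run:
```python
from h import *
p=np.array([.4666,.2522,.0048]);x=np.array([.2932,.9561,0]);y=np.array([.9561,-.2932,0])
for a in(-.013,-.028,.013,.028):
  for b in(-.0095,.0095): print(a,b,proj("side",p+a*x+b*y),proj("side",p+a*x+b*y+[0,0,.01]))
print(proj("side",p))
o,d=ray("side",(259,174.5));
```

```text
-0.013 -0.0095 [[257.29478268 180.23218491]] [[257.02207202 177.54196182]]
-0.013 0.0095 [[263.44335326 178.29910009]] [[263.20342159 175.6136311 ]]
-0.028 -0.0095 [[259.31723543 183.24223385]] [[259.0531324  180.54746594]]
-0.028 0.0095 [[265.50019531 181.27837415]] [[265.26922591 178.58826536]]
0.013 -0.0095 [[253.85842437 175.11868395]] [[253.5714157  172.43663692]]
0.013 0.0095 [[259.94828492 173.23733945]] [[259.69345394 170.56019928]]
0.028 -0.0095 [[251.91473526 172.22685503]] [[251.61982172 169.54968552]]
0.028 0.0095 [[257.97123247 170.37447016]] [[257.70815724 167.70228914]]
[[258.63369407 176.7031714 ]]
```

Run:
```python
from h import *
np.set_printoptions(precision=1,suppress=True)
x=np.array([.2932,.9561,0]);y=np.array([.9561,-.2932,0])
for p in(np.array([.4666,.252,.0719]),np.array([.4666,.2522,.0128])):
  for nm,a,b,z in[("body near",-.095,.0375,.062),("body near",-.095,-.0375,.062),("body far",.095,.0375,.062),("body far",.095,-.0375,.062)]:
    q=p+a*x+b*y+[0,0,z];print(nm,proj("side",q),proj("top",q))
```

```text
body near [[282.4 154.9]] [[264.  206.5]]
body near [[255.5 162.9]] [[256.1 230.8]]
body far [[254.6 119.4]] [[202.9 187.2]]
body far [[229.6 125.9]] [[194.8 211.3]]
body near [[283.3 172.5]] [[265.8 207.6]]
body near [[257.3 180.7]] [[258.3 231. ]]
body far [[256.2 136.5]] [[207.1 189.1]]
body far [[232.  143.2]] [[199.4 212.3]]
```

Run:
```python
from h import *
im=read_camera("side");crop("side",im,190,90,120,100,6,"side3.png")
im=read_camera("top");crop("top",im,170,160,120,90,6,"top3.png")
```

```text
(no output)
```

View pics/side3.png

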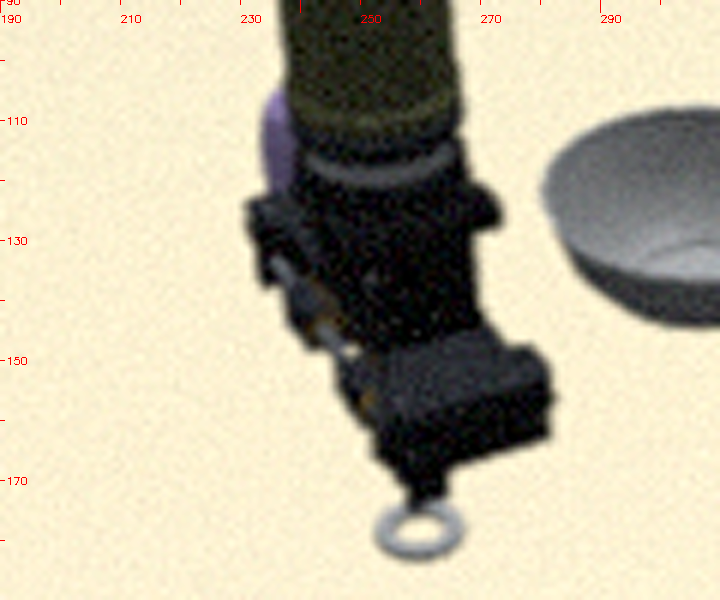

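View pics/top3.png

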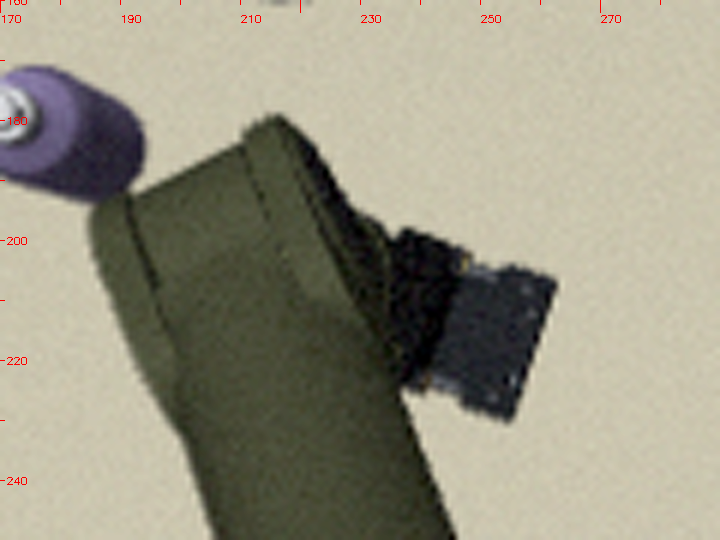

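carry_out --pt "0 0 -0.5" --pt "0 0 -0.5" --pt "0 0 0" --pt "0 0 0.3" --pt "0 0 0.4" --turn '[0,0,0,0,0]' --gripper '[0.8,0.8,0.8,0.8,0.8]'

```text
time_s: 4.4
tool_pos: [0.4662, 0.2521, 0.0084]
tool_rot: [-180.0, 0.0, 72.9]
force: [-0.5, 0.7, 0.6]
grip_width: 0.0661
```

Run:
```python
from h import *
im=read_camera("side");crop("side",im,210,130,90,70,8,"side4.png")
o=telemetry.get_obs();print(o['tool_pos'],o['force'],o['grip_width'],o['qpos'])
```

```text
[0.46629698 0.25201754 0.00840039] [ 0.23085224 -0.38641542  0.42942731] 0.06702497332149608 [-43.46079281  14.7109708   13.61675813 112.48558968  -4.26862874
  53.31909423  45.21681692]
```

View pics/side4.png

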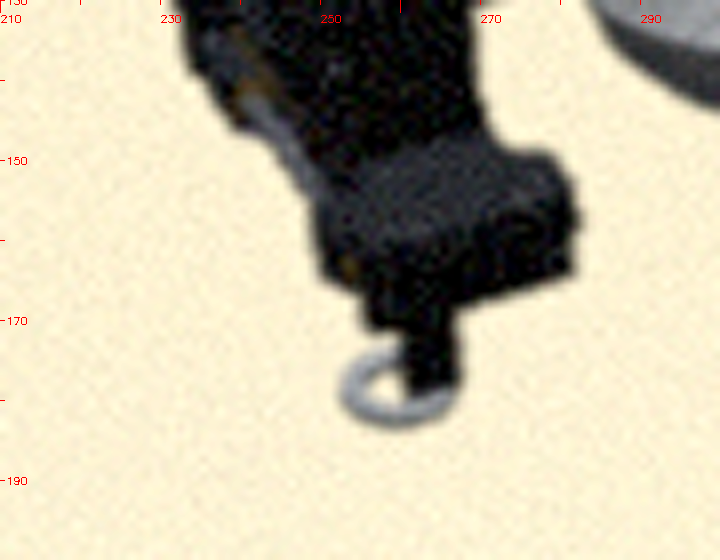

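Run:
```python
from h import *
x=np.array([.2932,.9561]);y=np.array([.9561,-.2932])
p=np.array([.4663,.2520])
for z in(0,.01,.02,.025,.03,.035):
  for uv in((260.5,179.3),(266.3,177.8)):
    q=atz("side",np.array(uv)-.5-[.1,.3],z)[:2]-p; print(z,q@x,q@y)
```

```text
0 -0.0034024879016859677 0.0022507462398598218
0 -0.004747497776464922 0.019823403092566062
0.01 -0.014895674293478703 -0.0017384218661211847
0.01 -0.016224827663809224 0.01562706854358689
0.02 -0.026388860685271576 -0.005727589972102266
0.02 -0.027702157551153527 0.01143073399460772
0.025 -0.032135453881167834 -0.007722174025092803
0.025 -0.033440822494825787 0.009332566720118167
0.03 -0.037882047077064204 -0.009716758078083304
0.03 -0.039179487438497904 0.007234399445628688
0.035 -0.04362864027296071 -0.011711342131073882
0.035 -0.044918152382170194 0.005136232171139029
```

carry_out --pt "0 0 0.4" --pt "0 0 0.8" --pt "0 0 1.0" --turn '[0,0,0]' --gripper '[0.8,0.8,0.8]'

```text
time_s: 4.82
tool_pos: [0.4664, 0.2521, -0.0016]
tool_rot: [-180.0, 0.0, 72.9]
force: [0.5, 0.6, -1.2]
grip_width: 0.0697
```

Run:
```python
from h import *
im=read_camera("side");crop("side",im,210,130,90,70,8,"side5.png")
o=telemetry.get_obs();print(o['tool_pos'],o['force'],o['grip_width'],o['wrist_torque'])
```

```text
[ 0.46628061  0.25206757 -0.00166663] [ 0.11821922 -0.72100787 -0.51162105] 0.06968431155020766 [ 0.00064254 -0.00057883  0.09691895]
```

View pics/side5.png

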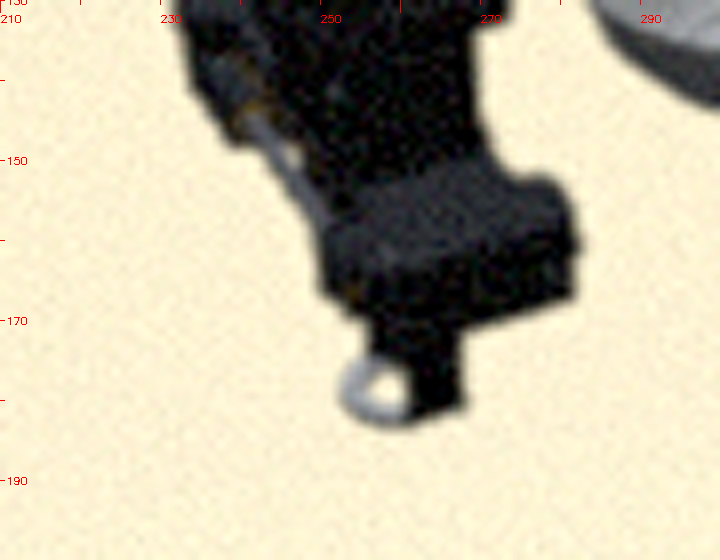

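carry_out --pt "0 0 0.4" --pt "0 0 0.8" --pt "0 0 1.0" --turn '[0,0,0]' --gripper '[0.8,0.8,0.8]'

```text
time_s: 5.25
tool_pos: [0.4664, 0.2521, -0.0115]
tool_rot: [-180.0, 0.0, 72.9]
force: [-0.0, -0.1, 0.6]
grip_width: 0.0696
```

Run:
```python
from h import *
im=read_camera("side");crop("side",im,210,130,90,70,8,"side6.png")
o=telemetry.get_obs();print(o['tool_pos'],o['force'],o['grip_width'],o['wrist_torque'])
```

```text
[ 0.46628843  0.25207439 -0.01166736] [-0.26780871 -0.50460575 -0.53073042] 0.0694838876127397 [-0.02852238  0.01379594 -0.05176753]
```

View pics/side6.png

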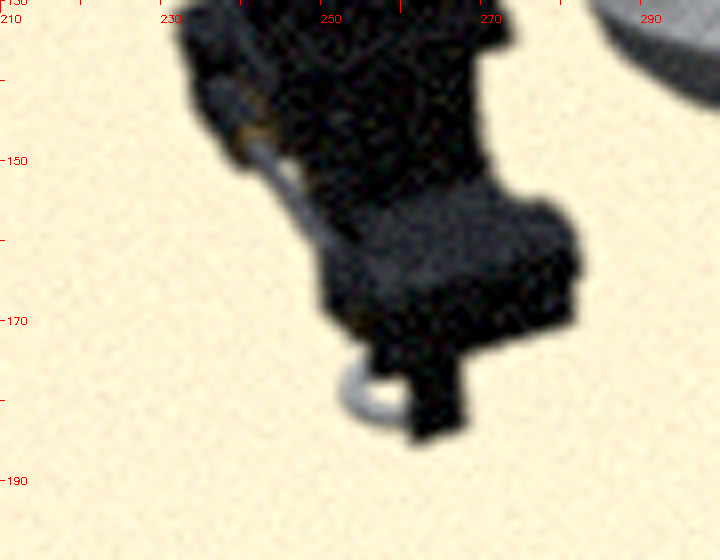

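carry_out --pt "0 0 0.2" --pt "0 0 0.3" --pt "0 0 0.3" --turn '[0,0,0]' --gripper '[0.8,0.8,0.8]'

```text
time_s: 5.68
tool_pos: [0.4665, 0.2523, -0.0142]
tool_rot: [-180.0, -0.0, 72.9]
force: [-0.3, -0.8, 0.2]
grip_width: 0.0695
```

carry_out --pt "0 0 0.2" --pt "0 0 0.2" --turn '[0,0]' --gripper '[0.8,0.8]'

```text
time_s: 5.92
tool_pos: [0.4665, 0.2522, -0.0163]
tool_rot: [-180.0, 0.0, 72.9]
force: [-0.5, 0.2, -0.0]
grip_width: 0.0698
```

Run:
```python
from h import *
im=read_camera("side");crop("side",im,210,130,90,70,8,"side7.png")
o=telemetry.get_obs();print(o['tool_pos'],o['force'],o['grip_width'],o['wrist_torque'])
```

```text
[ 0.4665345   0.25219708 -0.01620063] [0.35703245 1.3070412  0.92032629] 0.07004066539580119 [-0.04922105 -0.0309061  -0.02138642]
```

View pics/side7.png

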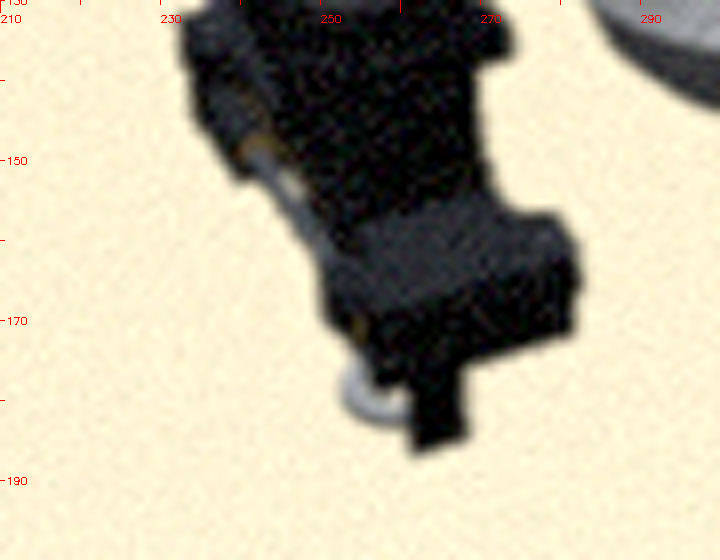

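carry_out --pt "0 0 0.2" --pt "0 0 0.2" --turn '[0,0]' --gripper '[0.8,0.8]'

```text
time_s: 6.22
tool_pos: [0.4666, 0.2523, -0.0182]
tool_rot: [180.0, -0.0, 72.9]
force: [-0.3, -0.1, 0.6]
grip_width: 0.0695
```

carry_out --pt "0 0 0.2" --pt "0 0 0.2" --turn '[0,0]' --gripper '[0.8,0.8]'

```text
time_s: 6.48
tool_pos: [0.4667, 0.2523, -0.0183]
tool_rot: [-180.0, -0.0, 72.9]
force: [-5.2, -2.6, 14.1]
grip_width: 0.0695
```

Floor contact comes at a reported z of -18.3 mm, so the fingertips sit 18 mm above the reported TCP instead of 8 mm below it. I'll use the felt reference, tip z = reported z + 18.3 mm. Now I'll back off slightly and grip.

carry_out --pt "0 0 -0.3" --pt "0 0 -0.3" --pt "0 0 -0.3" --pt "0 0 -0.3" --pt "0 0 -0.3" --turn '[0,0,0,0,0]' --gripper '[0.7,0.3,0.3,0.3,0.3]' --squeeze 20

```text
time_s: 7.1
tool_pos: [0.4664, 0.2521, -0.0174]
tool_rot: [-180.0, 0.0, 72.9]
force: [-0.5, 0.5, -0.3]
grip_width: 0.042
```

Run:
```python
from h import *
im=read_camera("side");crop("side",im,210,130,90,70,8,"side8.png")
o=telemetry.get_obs();print(o['tool_pos'],o['force'],o['grip_width'],o['wrist_torque'])
```

```text
[ 0.46647838  0.25225714 -0.01735199] [ 0.74127944 -0.98479957 -0.91877935] 0.04268311067569948 [-0.05078144  0.04577284  0.00519416]
```

View pics/side8.png

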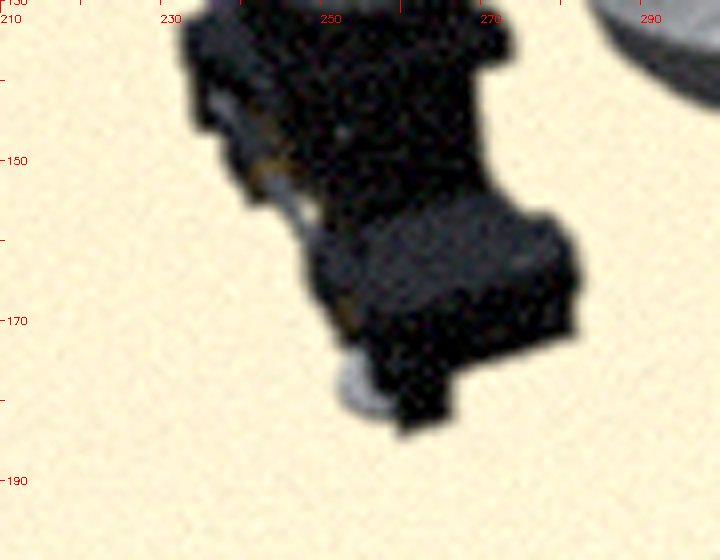

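carry_out --pt "0 0 -4" --pt "0 0 -9" --pt "-2.0 2.0 -12.5" --pt "-6.0 6.0 -13.5" --pt "-10.0 10.0 -13.5" --turn '[0,0,0,0,0]' --gripper '[0.3,0.3,0.3,0.3,0.3]'

```text
time_s: 7.78
tool_pos: [0.5344, 0.1268, 0.1195]
tool_rot: [179.9, -0.1, 73.0]
force: [0.9, 0.5, -2.3]
grip_width: 0.0424
```

carry_out --pt "-4.0 4.0 0" --pt "-8.0 8.0 0" --pt "-11.5 11.7 0" --pt "-12.7 12.9 0" --pt "-12.7 12.9 0" --turn '[0,0,0,0,0]' --gripper '[0.3,0.3,0.3,0.3,0.3]'

```text
time_s: 8.4
tool_pos: [0.6188, -0.0328, 0.1174]
tool_rot: [-180.0, 0.0, 72.8]
force: [0.0, 1.2, -1.1]
grip_width: 0.0428
```

Run:
```python
from h import *
im=read_camera("side");crop("side",im,330,120,90,90,7,"side9.png")
im=read_camera("top");crop("top",im,270,120,100,80,8,"top9.png")
o=telemetry.get_obs();print(o['tool_pos'],o['tool_rot'],o['force'],o['grip_width'],o['wrist_torque'])
```

```text
[ 0.61830959 -0.02961768  0.11745087] [-1.79915399e+02 -6.70857789e-02  7.30603532e+01] [-0.83654111 -0.86735631 -0.71091067] 0.04230221150676131 [ 0.0089442  -0.02071806 -0.01369116]
```

View pics/side9.png

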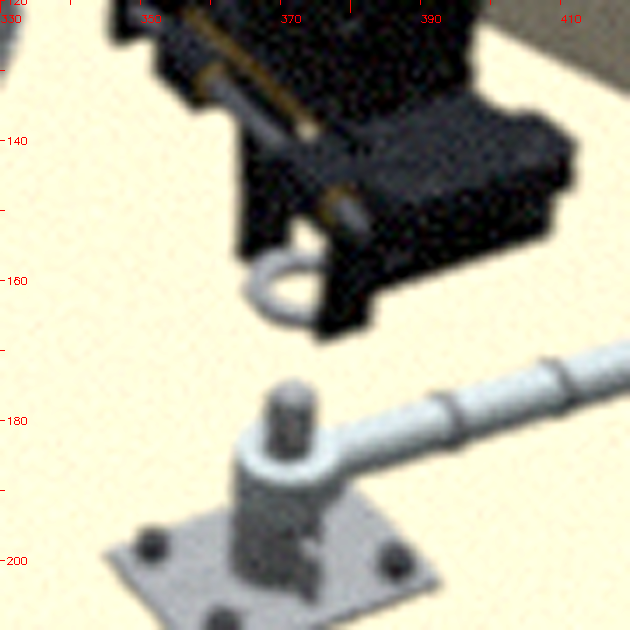

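View pics/top9.png

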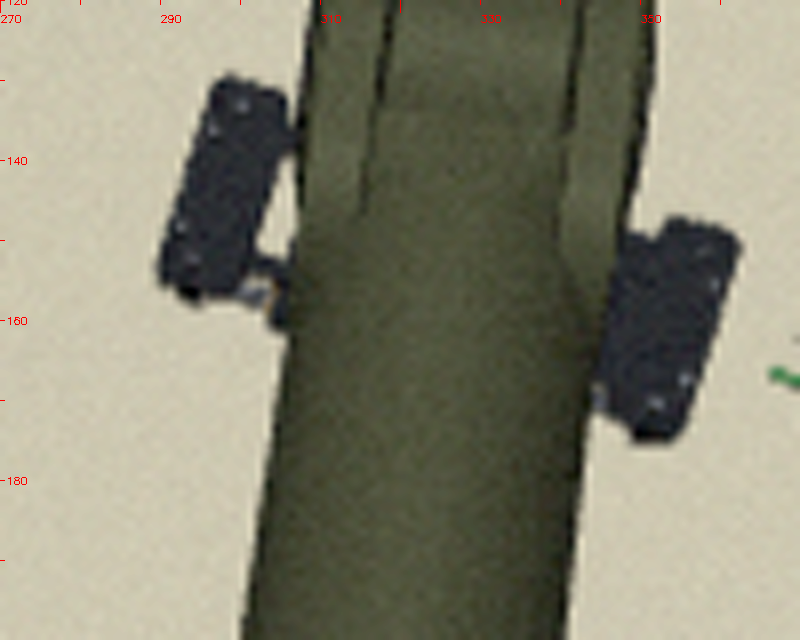

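carry_out --pt "0 0 1" --pt "0 0 2.3" --pt "0 0 3.0" --pt "0 0 3.0" --turn '[0,0,0,0]' --gripper '[0.3,0.3,0.3,0.3]'

```text
time_s: 9.0
tool_pos: [0.6181, -0.0317, 0.0868]
tool_rot: [-179.9, 0.0, 73.0]
force: [-0.4, 0.6, -1.0]
grip_width: 0.0421
```

```bash
cat >> h.py <<'E'
def circ(n,c,r,z):
    a=np.linspace(0,6.283,73);return proj(n,np.c_[c[0]+r*np.cos(a),c[1]+r*np.sin(a),0*a+z])
def ov(im,x,y,w,h,k,circs,name,off=(0.6,0.8)):
    c=cv2.resize(im[y:y+h,x:x+w],None,fx=k,fy=k,interpolation=cv2.INTER_CUBIC)
    c=np.clip(c.astype(float)*1.3,0,255).astype(np.uint8)
    cv2.imwrite("pics/raw_"+name,c[:,:,::-1])
    for ctr,r,z in circs:
        p=((circ("side",ctr,r,z)+off+.5-[x,y])*k).astype(int);cv2.polylines(c,[p],True,(255,0,0),1)
    cv2.imwrite("pics/"+name,np.hstack([c,cv2.imread("pics/raw_"+name)[:,:,::-1]])[:,:,::-1])
E
python3 - <<'E'
from h import *
im=read_camera("side")
o=telemetry.get_obs();print(o['tool_pos'],o['tool_rot'],o['force'],o['grip_width'])
z=o['tool_pos'][2]+.0183;B=(.6188,-.032)
ov(im,345,150,50,60,8,[(B,.02,.065),(B,.0065,.091),(B,.01,.087),(o['tool_pos'],.022,z+.001),(o['tool_pos'],.022,z+.007)],"ov1.png")
E
```

```text
[ 0.61864683 -0.0318834   0.08745606] [-1.79965258e+02  1.41259941e-02  7.29433020e+01] [ 0.27419439  0.06989598 -1.37322948] 0.042336601869154146
```

View pics/ov1.png

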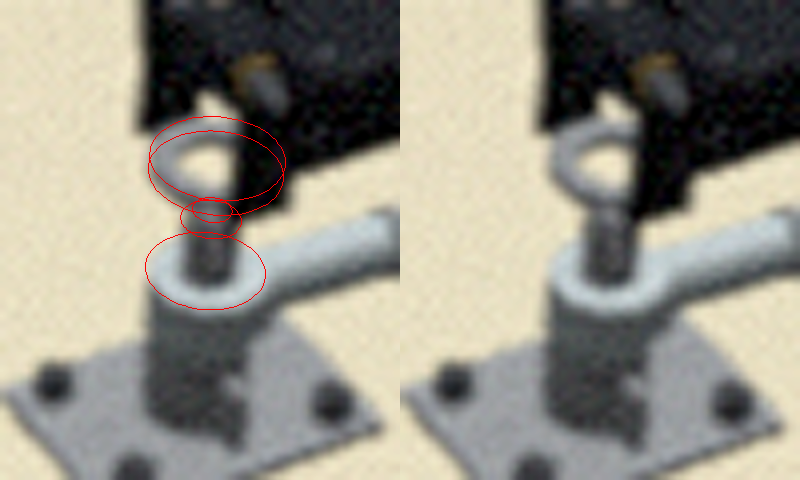

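carry_out --pt "0 0 0.8" --pt "0 0 1.2" --pt "0 0 1.4" --pt "0 0 1.6" --turn '[0,0,0,0]' --gripper '[0.3,0.3,0.3,0.3]'

```text
time_s: 9.55
tool_pos: [0.6188, -0.0328, 0.0724]
tool_rot: [180.0, 0.0, 72.9]
force: [-2.6, -2.1, 5.5]
grip_width: 0.0425
```

Run:
```python
from h import *
im=read_camera("side")
o=telemetry.get_obs();print(o['tool_pos'],o['tool_rot'],o['force'],o['grip_width'])
z=o['tool_pos'][2]+.0183;B=(.6188,-.032)
ov(im,345,150,50,60,8,[(B,.02,.065),(o['tool_pos'],.022,z-.001),(o['tool_pos'],.022,z+.005)],"ov2.png",(.8,1.1))
```

```text
[ 0.61876054 -0.03294085  0.07228753] [1.79995354e+02 4.90589580e-02 7.29059065e+01] [-2.93437107 -1.48986994  3.01414557] 0.042432689117225864
```

View pics/ov2.png

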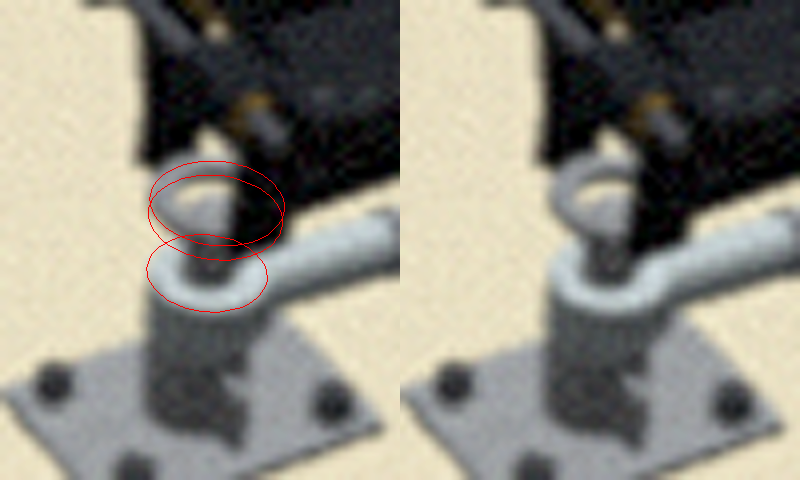

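The pin appears in the front part of the bore, and the force pushes toward (-x,-y). I'll lift slightly, shift that way and go on down.

carry_out --pt "-0.1 -0.1 -0.2" --pt "-0.3 -0.3 -0.2" --pt "-0.3 -0.3 0.1" --pt "-0.3 -0.3 0.4" --turn '[0,0,0,0]' --gripper '[0.3,0.3,0.3,0.3]'

```text
time_s: 10.1
tool_pos: [0.6151, -0.0338, 0.0675]
tool_rot: [180.0, -0.0, 72.9]
force: [0.0, 0.2, -1.4]
grip_width: 0.0425
```

carry_out --pt "0 0 0.3" --pt "0 0 0.6" --pt "0 0 0.8" --turn '[0,0,0]' --gripper '[0.3,0.3,0.3]'

```text
time_s: 10.48
tool_pos: [0.6151, -0.0339, 0.0595]
tool_rot: [-180.0, 0.0, 72.9]
force: [-0.1, 0.1, -1.2]
grip_width: 0.0425
```

Run:
```python
from h import *
im=read_camera("side")
o=telemetry.get_obs();print(o['tool_pos'],o['tool_rot'],o['force'],o['grip_width'])
z=o['tool_pos'][2]+.0183;B=(.6188,-.032)
ov(im,345,150,50,60,8,[(B,.02,.065),(o['tool_pos'],.022,z-.001),(o['tool_pos'],.022,z+.005)],"ov3.png",(.8,1.1))
```

```text
[ 0.61494884 -0.03389213  0.05936075] [-1.79973448e+02  7.12720127e-03  7.29411669e+01] [ 0.32631939  0.03090585 -0.98041319] 0.042089316275488085
```

View pics/ov3.png

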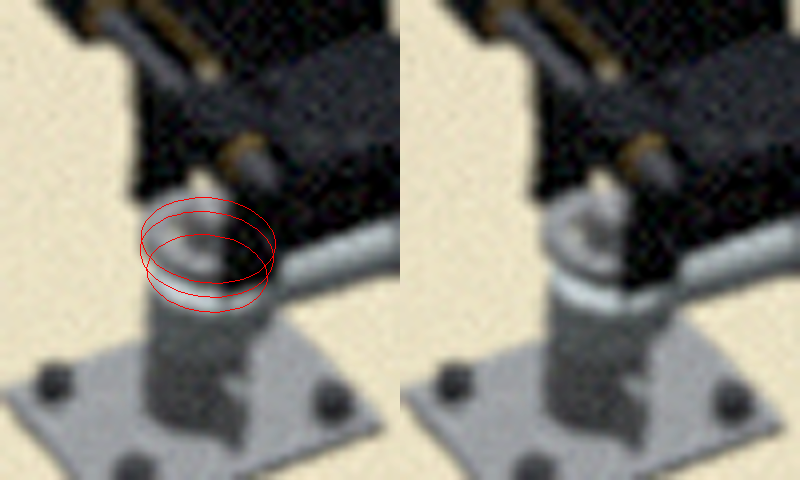

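carry_out --pt "0 0 0.4" --pt "0 0 0.8" --pt "0 0 0.9" --pt "0 0 0.9" --turn '[0,0,0,0]' --gripper '[0.3,0.3,0.3,0.3]'

```text
time_s: 11.02
tool_pos: [0.6151, -0.034, 0.0508]
tool_rot: [-180.0, 0.0, 72.9]
force: [-0.1, 0.7, -0.5]
grip_width: 0.042
```

carry_out --pt "0 0 0.2" --pt "0 0 0.2" --turn '[0,0]' --gripper '[0.3,0.3]'

```text
time_s: 11.28
tool_pos: [0.6151, -0.0339, 0.0488]
tool_rot: [-180.0, -0.0, 72.9]
force: [-0.4, -0.4, -0.6]
grip_width: 0.0423
```

carry_out --pt "0 0 0.15" --pt "0 0 0.15" --turn '[0,0]' --gripper '[0.3,0.3]'

```text
time_s: 11.52
tool_pos: [0.6153, -0.0339, 0.0476]
tool_rot: [180.0, -0.0, 72.9]
force: [0.2, 0.0, 0.1]
grip_width: 0.0423
```

Run:
```python
from h import *
im=read_camera("side")
o=telemetry.get_obs();print(o['tool_pos'],o['tool_rot'],o['force'],o['grip_width'])
z=o['tool_pos'][2]+.0183;B=(.6188,-.032)
ov(im,345,150,50,60,8,[(B,.02,.065),(B,.022,.071),(B,.022,.065)],"ov4.png",(.8,1.1))
```

```text
[ 0.61531814 -0.03393104  0.04758467] [ 1.79980700e+02 -1.33578161e-02  7.29387449e+01] [-0.3927825  -1.08203011  1.13244082] 0.04206733045599221
```

View pics/ov4.png

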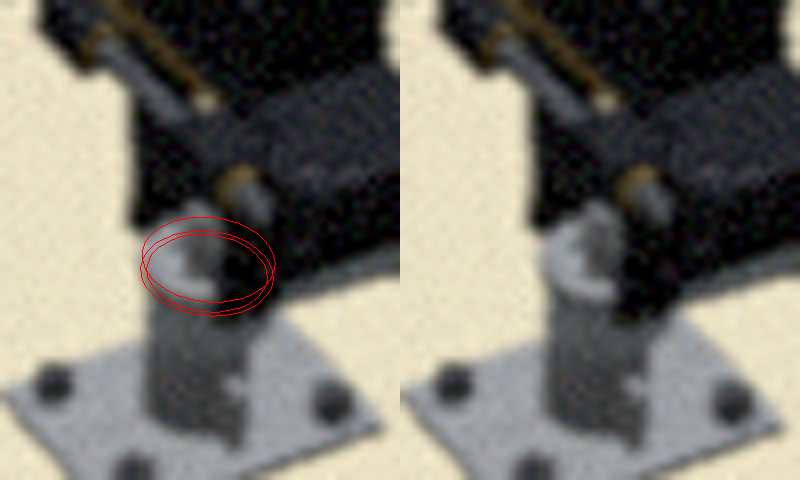

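carry_out --pt "0 0 0" --pt "0 0 0" --pt "0 0 0" --pt "0 0 -3" --pt "0 0 -8" --turn '[0,0,0,0,0]' --gripper '[0.75,0.75,0.75,0.75,0.75]'

```text
time_s: 12.2
tool_pos: [0.6135, -0.0338, 0.1263]
tool_rot: [-179.8, 0.1, 72.9]
force: [0.7, -0.2, -0.5]
grip_width: 0.0652
```

Run:
```python
from h import *
im=np.mean([read_camera("side").astype(float) for _ in range(4)],0).astype(np.uint8)
o=telemetry.get_obs();print(o['tool_pos'],o['tool_rot'],o['force'],o['grip_width'])
B=(.6188,-.032)
ov(im,345,160,50,50,8,[(B,.022,.071),(B,.022,.065)],"ov5.png",(.8,1.1))
```

```text
[ 0.61593037 -0.03393306  0.12853433] [ 1.79869372e+02 -6.85510479e-02  7.29405547e+01] [ 0.28833877 -0.26384619 -0.81122838] 0.0653029294424075
```

View pics/ov5.png

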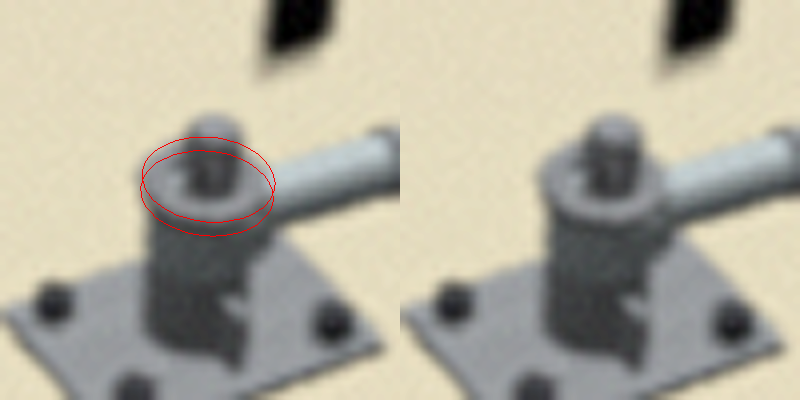

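Washer lies flat on the eye round the pin. Now I'll fit the clip's pose from the first averaged pictures.

```bash
cat > fit.py <<'E'
from h import *
from scipy.optimize import minimize
# model polylines in clip frame (mm)
a=np.linspace(-np.pi/2,np.pi/2,9)
L=10.0;r=9.0
eye=np.r_[np.c_[L+r*np.cos(a),r*np.sin(a)],np.c_[-L-r*np.cos(a),-r*np.sin(a)],[[L,-r]]]
leg=np.array([[0,-9],[80,-9]])
bow=np.array([[10,9],[20,5],[30,-2.5],[37,1],[45,3.5],[53,1],[60,-2.5],[64,1],[71,8.5]])
def render(n,p,box,k=4):
    x0,y0,w,h=box;m=np.zeros((h*k,w*k),np.uint8);c,s=np.cos(p[2]),np.sin(p[2])
    for pl,zs in((eye,(2.5,7.5)),(leg,(2.5,)),(bow,(2.5,))):
        for z in zs:
            q=pl/1e3@np.array([[c,s],[-s,c]])+p[:2];uv=proj(n,np.c_[q,np.full(len(q),z/1e3)])
            cv2.polylines(m,[np.round((uv-[x0,y0]+.5)*k*16).astype(int)],False,255,max(1,int(round(.005*375*k))),cv2.LINE_AA,4)
    return cv2.GaussianBlur(cv2.resize(m,(w,h),interpolation=cv2.INTER_AREA).astype(float),(0,0),.6)
def fit(n,im,box,p0):
    x0,y0,w,h=box;g=im[y0:y0+h,x0:x0+w].mean(2);g=np.clip(np.median(g)-g,0,None)
    f=lambda q:-np.corrcoef(render(n,[q[0]/1e3,q[1]/1e3,q[2]/50],box).ravel(),g.ravel())[0,1]
    best=None
    for dy in(-.06,0,.06):
        r=minimize(f,[p0[0]*1e3,p0[1]*1e3,(p0[2]+dy)*50],method="Nelder-Mead",options=dict(initial_simplex=np.array([p0[0]*1e3,p0[1]*1e3,(p0[2]+dy)*50])+np.array([[0,0,0],[3,0,0],[0,3,0],[0,0,3]]),xatol=.02,fatol=1e-5))
        if best is None or r.fun<best.fun: best=r
    return best.x[0],best.x[1],best.x[2]/50,best.fun
E
python3 - <<'E'
from fit import *
print(fit("top",np.load("t.npy"),(385,192,30,34),(.4554,-.2542,-.6)))
print(fit("side",np.load("s.npy"),(384,266,52,24),(.453,-.259,-.6)))
E
```

```text
(np.float64(456.73766856939983), np.float64(-254.13056891769872), np.float64(-0.607751854174468), np.float64(-0.9321578566404779))
(np.float64(453.85787949641406), np.float64(-258.90313896462703), np.float64(-0.6037267936218204), np.float64(-0.9704271953764874))
```

carry_out --pt "-5.0 -1.7 0" --pt "-10.4 -3.5 0" --pt "-15.6 -5.3 0" --pt "-20.8 -7.0 0" --pt "-25.9 -8.8 0" --turn '[0.1,0.2,0.3,0.308,0.308]' --gripper '[0.6,0.5,0.5,0.5,0.5]'

```text
time_s: 13.02
tool_pos: [0.4529, -0.2565, 0.1259]
tool_rot: [-179.9, 0.0, 55.3]
force: [0.4, -0.8, 0.4]
grip_width: 0.0437
```

carry_out --pt "0 0 4" --pt "0 0 8" --pt "0 0 10" --pt "0 0 10" --turn '[0,0,0,0]' --gripper '[0.5,0.5,0.5,0.5]'

```text
time_s: 13.52
tool_pos: [0.4524, -0.2547, 0.0247]
tool_rot: [-179.7, 0.1, 55.3]
force: [0.1, -0.1, -1.1]
grip_width: 0.0435
```

Run:
```python
from h import *
im=read_camera("side");crop("side",im,360,220,90,70,8,"c1.png")
o=telemetry.get_obs();print(o['tool_pos'],o['tool_rot'],o['force'],o['grip_width'])
im=np.mean([read_camera("side").astype(float) for _ in range(8)],0)
np.save("s2.npy",im)
c=np.clip((im[168:194,358:384]-15)*2.0,0,255).astype(np.uint8)
cv2.imwrite("pics/ps2.png",cv2.resize(c,None,fx=22,fy=22,interpolation=cv2.INTER_CUBIC)[:,:,::-1])
print(im.mean(2)[171:190,362:382].astype(int))
```

```text
[ 0.45372638 -0.25533884  0.02616449] [-1.79837981e+02  7.18240583e-02  5.52781446e+01] [0.43493401 0.16717167 0.52826801] 0.043512665832733485
[[183 182 181 181 183 182 181 181 183 182 182 182 182 182 180 182 183 181
  182 182]
 [182 182 182 181 182 181 182 183 182 183 182 185 182 183 182 183 181 182
  181 182]
 [181 181 182 184 182 182 184 181 180 177 180 180 182 182 182 181 181 182
  181 183]
 [181 182 182 182 182 182 178 166 156 154 155 164 174 181 181 182 182 182
  183 182]
 [182 182 181 182 184 179 157 138 137 139 138 140 148 168 182 182 182 181
  182 182]
 [182 183 184 182 180 164 130 112 127 135 129 124 128 157 179 183 182 182
  182 183]
 [182 184 179 171 161 138 100  86  97 109 108 105 110 144 175 183 182 182
  181 181]
 [184 178 168 152 139 112  80  68  71  77  79  76  86 135 170 183 183 182
  182 180]
 [174 158 144 134 123  98  73  63  60  62  61  56  70 117 154 170 180 182
  181 176]
 [160 139 130 126 110  86  69  62  61  70  69  57  68 108 134 153 167 176
  176 173]
 [144 132 128 123 115 107  82  57  54  62  65  60  75 108 128 138 158 170
  174 172]
 [137 125 126 128 135 123  84  53  52  60  64  60  81 113 127 134 154 169
  170 167]
 [138 115 124 131 135 118  82  56  49  58  57  61  92 119 128 131 143 153
  153 146]
 [140 106 112 128 132 116  96  82  68  68  72  87 112 127 127 118 120 126
  127 120]
 [155 110  92 113 126 125 122 115 109 113 118 122 126 128 114  97  97 104
  104  95]
 [165 115  76  82 102 112 120 122 121 125 128 125 117 110  94  80  82  85
   78  69]
 [166 120  74  63  68  75  84  89  91  97  99  92  82  85  91  83  72  70
   75  87]
 [164 122  79  66  64  61  60  60  62  63  65  63  67  72  77  74  70  90
  115 147]
 [157 113  77  70  69  66  62  62  60  61  58  60  64  66  64  59  74 111
  142 166]]
```

View pics/c1.png

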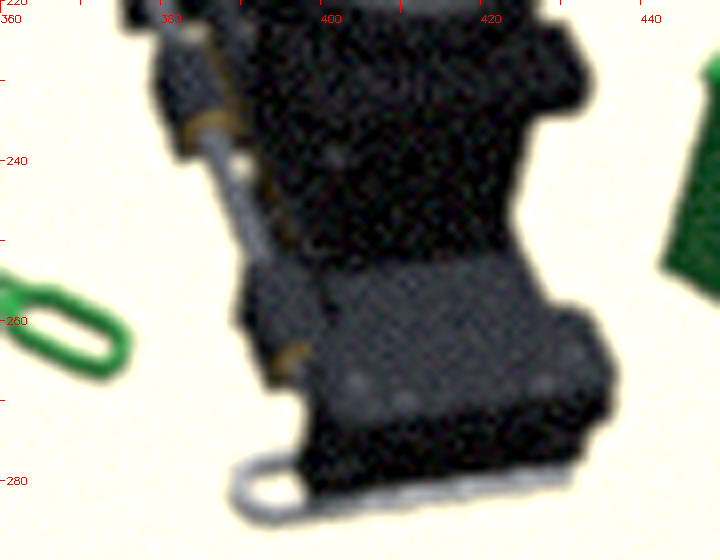

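View pics/ps2.png

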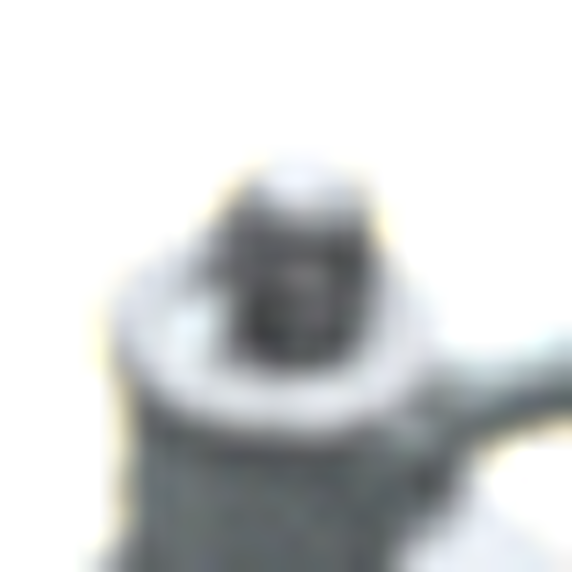

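The gripper is above the grey clip (eye at (393,281)), aligned with its leg. I'll descend and grip the eye.

carry_out --pt "0 0 2.5" --pt "0 0 3.9" --pt "0 0 4.4" --pt "0 0 4.4" --turn '[0,0,0,0]' --gripper '[0.5,0.5,0.5,0.5]'

```text
time_s: 14.48
tool_pos: [0.455, -0.2558, -0.0167]
tool_rot: [-180.0, 0.0, 55.3]
force: [0.1, 0.3, 0.5]
grip_width: 0.0434
```

Run:
```python
from h import *
im=read_camera("side");crop("side",im,370,235,80,60,9,"c2.png")
o=telemetry.get_obs();print(o['tool_pos'],o['tool_rot'],o['force'],o['grip_width'])
```

```text
[ 0.4552969  -0.25597599 -0.01632674] [ 1.79973936e+02 -2.57128273e-03  5.52861263e+01] [-0.06224856  0.53403208  0.27502329] 0.04338026993083729
```

View pics/c2.png

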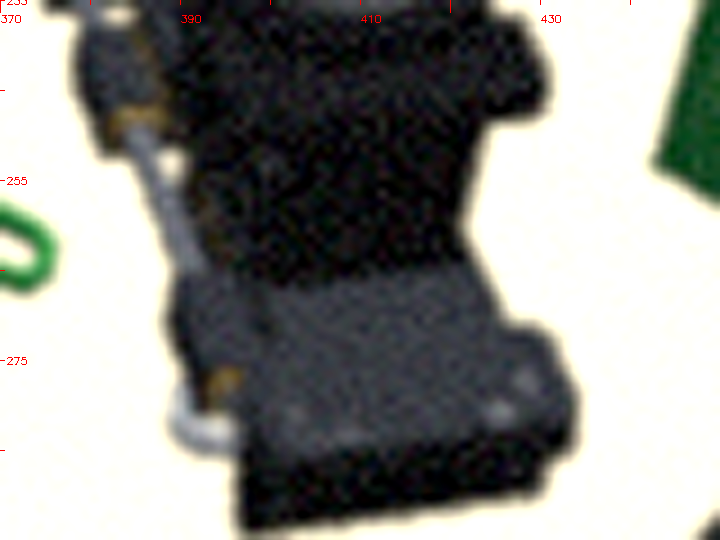

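carry_out --pt "0 0 0.05" --pt "0 0 0.05" --pt "0 0 0.05" --pt "0 0 0.05" --pt "0 0 0.05" --turn '[0,0,0,0,0]' --gripper '[0.3,0.1,0.1,0.1,0.1]' --squeeze 35

```text
time_s: 15.15
tool_pos: [0.4552, -0.2558, -0.0169]
tool_rot: [180.0, -0.0, 55.3]
force: [-0.1, 0.3, 3.1]
grip_width: 0.0222
```

carry_out --pt "0 0 -3" --pt "0 0 -7" --pt "0 0 -11" --pt "0 0 -12.3" --pt "0 0 -12.3" --turn '[0,0,0,0,0]' --gripper '[0.1,0.1,0.1,0.1,0.1]'

```text
time_s: 15.78
tool_pos: [0.4553, -0.2556, 0.1059]
tool_rot: [180.0, -0.0, 55.3]
force: [-0.1, -0.3, -1.0]
grip_width: 0.0222
```

Run:
```python
from h import *
im=read_camera("side");crop("side",im,360,200,90,70,8,"c3.png")
o=telemetry.get_obs();print(o['tool_pos'],o['tool_rot'],o['force'],o['grip_width'])
im=read_camera("top");crop("top",im,360,170,90,70,8,"c3t.png")
```

```text
[ 0.45455758 -0.25525636  0.10488585] [-1.79933989e+02 -3.02425429e-03  5.53052384e+01] [-0.9930899   0.3482912  -0.68164033] 0.022204040500471887
```

View pics/c3.png

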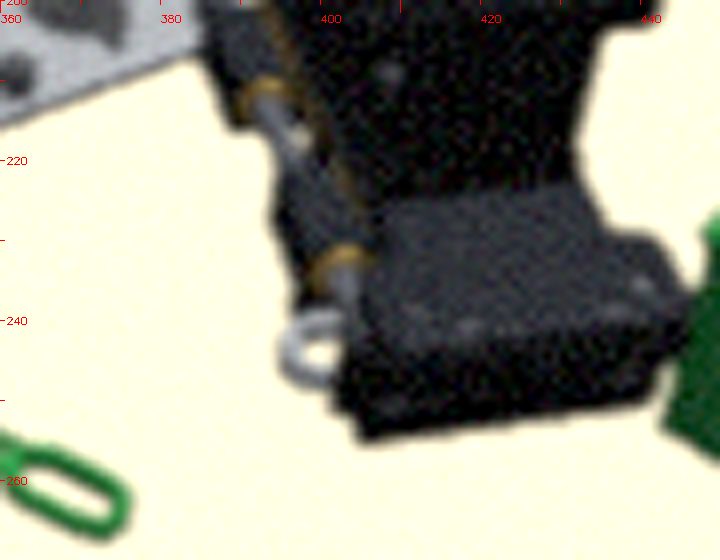

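View pics/c3t.png

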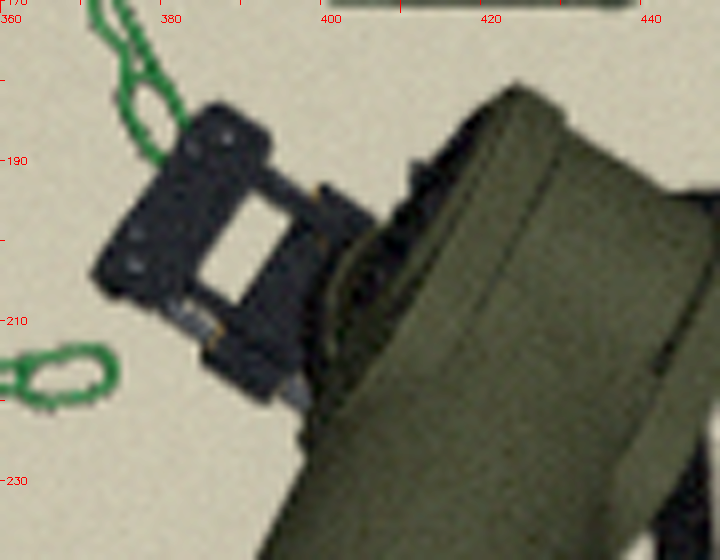

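Clip held (22.2 mm across). I'll carry it round to the robot side of the pin, leg pointing at the pin at a first guessed hole yaw of about 0 rad in the world frame.

carry_out --pt "4.5 -1.6 0" --pt "9.0 -3.3 0" --pt "13.5 -4.9 0" --pt "18.0 -6.6 0" --pt "22.4 -8.2 0" --turn '[-0.12,-0.24,-0.36,-0.48,-0.606]' --gripper '[0.1,0.1,0.1,0.1,0.1]'

```text
time_s: 16.5
tool_pos: [0.5141, -0.0233, 0.1039]
tool_rot: [-179.8, 0.0, 90.3]
force: [0.7, -0.2, -0.3]
grip_width: 0.0222
```

carry_out --pt "0 0 1.5" --pt "0 0 3" --pt "0 0 4.5" --pt "0 0 4.9" --pt "0 0 4.9" --turn '[0,0,0,0,0]' --gripper '[0.1,0.1,0.1,0.1,0.1]'

```text
time_s: 17.12
tool_pos: [0.5149, -0.0256, 0.0565]
tool_rot: [-180.0, 0.0, 89.9]
force: [-0.4, -0.1, 0.6]
grip_width: 0.0223
```

```bash
cat > look.py <<'E'
from h import *
import sys
P=np.array([.6175,-.0335])
def look(name,box=(335,150,70,55),k=11,nf=2):
    im=np.mean([read_camera("side").astype(float) for _ in range(nf)],0)
    o=telemetry.get_obs();p=o['tool_pos'];yaw=np.radians(o['tool_rot'][2])
    X=np.array([np.sin(yaw),-np.cos(yaw)]);Y=np.array([np.cos(yaw),np.sin(yaw)])
    T=p[:2]+.08*X-.009*Y;d=T-P
    print("tcp",p.round(4),"yaw",o['tool_rot'].round(1)[2],"F",o['force'].round(1),"M",o['wrist_torque'].round(2),"w",round(o['grip_width'],4))
    print("leg z",round(p[2]+.0194,4),"tip along",round(d@X*1e3,1),"lateral",round(d@Y*1e3,1),"F along",round(o['force'][:2]@X,1),"F lat",round(o['force'][:2]@Y,1))
    x,y,w,h=box;c=cv2.resize(im[y:y+h,x:x+w],None,fx=k,fy=k,interpolation=cv2.INTER_CUBIC);c=np.clip(c*1.3,0,255).astype(np.uint8)
    for s in(0,.03):
        pass
    a=proj("side",[*(T),p[2]+.0194])[0]+[.8,1.1]+.5-[x,y];cv2.circle(c,tuple((a*k).astype(int)),3,(255,0,0),-1)
    cv2.imwrite("pics/"+name,c[:,:,::-1])
if __name__=="__main__": look(sys.argv[1])
E
python3 look.py i1.png
```

```text
tcp [ 0.5156 -0.0253  0.0573] yaw 90.0 F [0.7 0.9 0. ] M [ 0.04  0.06 -0.01] w 0.0222
leg z 0.0767 tip along -21.9 lateral -0.8 F along 0.7 F lat 0.9
```

View pics/i1.png

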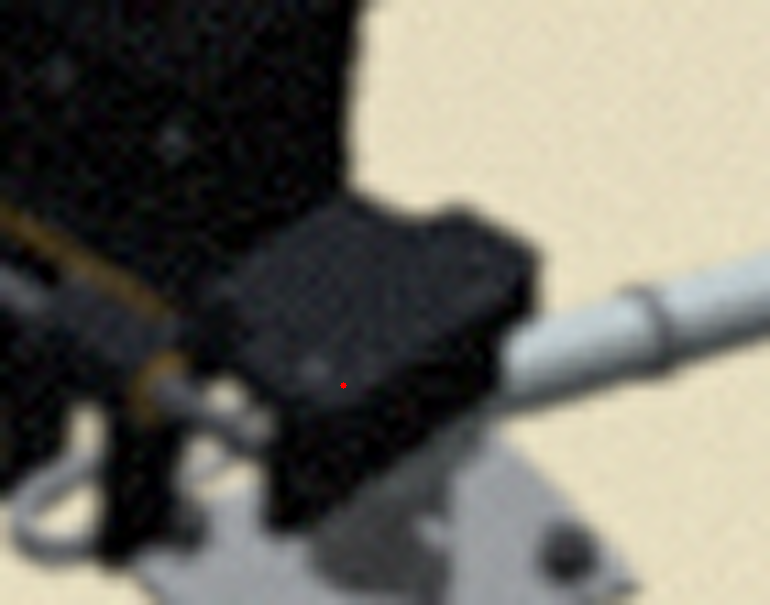

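carry_out --pt "0 0.6 0" --pt "0 1.0 0" --pt "0 1.1 0" --pt "0 1.2 0" --pt "0 1.25 0" --turn '[0,0,0,0,0]' --gripper '[0.1,0.1,0.1,0.1,0.1]'

```text
time_s: 17.85
tool_pos: [0.5261, -0.0248, 0.0563]
tool_rot: [-179.8, -0.0, 90.0]
force: [-5.4, 0.6, 1.5]
grip_width: 0.0218
```

```bash
python3 look.py i2.png
```

```text
tcp [ 0.5261 -0.0248  0.0563] yaw 90.0 F [-5.3  0.5  1.7] M [ 0.09  1.02 -0.01] w 0.0222
leg z 0.0757 tip along -11.4 lateral -0.3 F along -5.3 F lat 0.5
```

carry_out --pt "0 0 -0.1" --pt "0 0 -0.2" --pt "0 0 -0.25" --pt "0 0 -0.3" --turn '[0,0,0,0]' --gripper '[0.1,0.1,0.1,0.1]'

```text
time_s: 18.45
tool_pos: [0.5262, -0.0249, 0.0591]
tool_rot: [-179.8, -0.0, 90.0]
force: [-4.7, 0.6, -1.1]
grip_width: 0.0222
```

```bash
python3 look.py i2.png
```

```text
tcp [ 0.5262 -0.0249  0.0591] yaw 90.0 F [-4.   0.7 -1.6] M [ 0.11  1.34 -0.04] w 0.0227
leg z 0.0785 tip along -11.3 lateral -0.4 F along -4.0 F lat 0.7
```

```bash
cat > plan.py <<'E'
import numpy as np,sys
P=np.array([.6175,-.0335])
def tcp(psi,al,lat):
    X=np.array([np.cos(psi),np.sin(psi)]);Y=np.array([-X[1],X[0]])
    return P+X*al/1e3+Y*lat/1e3-.08*X+.009*Y
def rows(cmd,wps):
    # cmd: x,y,z,psi ; wps list of (psi,along mm,lat mm,legz)
    x=np.array([-np.sin(cmd[3]),np.cos(cmd[3])]);y=np.array([np.cos(cmd[3]),np.sin(cmd[3])])
    for psi,al,lat,lz in wps:
        d=tcp(psi,al,lat)-cmd[:2];z=lz-.0194
        print([round(d@x*100,2),round(d@y*100,2),round((cmd[2]-z)*100,2)],"turn",round(cmd[3]-psi,3))
    t=tcp(*wps[-1][:3]);print("cmd ->",[*t.round(5),round(wps[-1][3]-.0194,5),wps[-1][0]])
E
python3 - <<'E'
from plan import *
rows([.5280,-.0248,.0596,0],[(-.05,-14,0,.0785),(-.15,-14,0,.0785),(-.15,-11,0,.0785),(-.15,-9.5,0,.0785),(-.15,-9.5,0,.0765),(-.15,-9.5,0,.075)])
E
```

```text
[np.float64(0.5), np.float64(-0.39), 0.05] turn 0.05
[np.float64(1.42), np.float64(-0.21), 0.05] turn 0.15
[np.float64(1.38), np.float64(0.09), 0.05] turn 0.15
[np.float64(1.36), np.float64(0.23), 0.05] turn 0.15
[np.float64(1.36), np.float64(0.23), 0.25] turn 0.15
[np.float64(1.36), np.float64(0.23), 0.4] turn 0.15
cmd -> [np.float64(0.53035), np.float64(-0.01123), 0.0556, -0.15]
```

carry_out --pt "0.5 -0.39 0.05" --pt "1.42 -0.2 0.05" --pt "1.38 0.1 0.05" --pt "1.36 0.24 0.05" --pt "1.36 0.24 0.05" --turn '[0.05,0.15,0.15,0.15,0.15]' --gripper '[0.1,0.1,0.1,0.1,0.1]'

```text
time_s: 19.18
tool_pos: [0.529, -0.0112, 0.0589]
tool_rot: [-179.9, -0.0, 81.5]
force: [-3.7, 1.5, 1.1]
grip_width: 0.0222
```

carry_out --pt "0 0 0.1" --pt "0 0 0.2" --pt "0 0 0.3" --pt "0 0 0.4" --turn '[0,0,0,0]' --gripper '[0.1,0.1,0.1,0.1]'

```text
time_s: 19.68
tool_pos: [0.5288, -0.0118, 0.0549]
tool_rot: [-179.8, 0.0, 81.5]
force: [-5.5, 0.8, 1.2]
grip_width: 0.0225
```

```bash
python3 look.py i3.png
```

```text
tcp [ 0.5288 -0.0118  0.0548] yaw 81.5 F [-5.2  0.9  0.5] M [ 0.23  1.1  -0.04] w 0.0223
leg z 0.0742 tip along -11.0 lateral -0.7 F along -5.3 F lat 0.1
```

Run:
```python
from plan import *
rows([.53035,-.01123,.0551,-.15],[(-.2,-14,0,.0745),(-.3,-14,0,.0745),(-.3,-11,0,.0745),(-.3,-9.3,0,.0745)])
print()
rows([.53035,-.01123,.0551,-.15],[(-.3,-9.3,0,.0745)])
c=[0.5,0,0,0]
t=tcp(-.3,-9.3,0);rows([*t,.0591,-.3],[(-.35,-14,0,.0785),(-.45,-14,0,.0785),(-.45,-11,0,.0785),(-.45,-9.3,0,.0785)])
t=tcp(-.45,-9.3,0);rows([*t,.0551,-.45],[(-.5,-14,0,.0745),(-.6,-14,0,.0745),(-.6,-11,0,.0745),(-.6,-9.3,0,.0745)])
```

```text
[np.float64(0.47), np.float64(-0.39), 0.0] turn 0.05
[np.float64(1.39), np.float64(-0.21), 0.0] turn 0.15
[np.float64(1.35), np.float64(0.09), 0.0] turn 0.15
[np.float64(1.32), np.float64(0.25), 0.0] turn 0.15
cmd -> [np.float64(0.53485), np.float64(0.00149), 0.0551, -0.3]

[np.float64(1.32), np.float64(0.25), 0.0] turn 0.15
cmd -> [np.float64(0.53485), np.float64(0.00149), 0.0551, -0.3]
[np.float64(0.47), np.float64(-0.41), 0.0] turn 0.05
[np.float64(1.39), np.float64(-0.23), 0.0] turn 0.15
[np.float64(1.35), np.float64(0.07), 0.0] turn 0.15
[np.float64(1.32), np.float64(0.23), 0.0] turn 0.15
cmd -> [np.float64(0.541), np.float64(0.01345), 0.0591, -0.45]
[np.float64(0.47), np.float64(-0.41), 0.0] turn 0.05
[np.float64(1.39), np.float64(-0.23), 0.0] turn 0.15
[np.float64(1.35), np.float64(0.07), 0.0] turn 0.15
[np.float64(1.32), np.float64(0.23), 0.0] turn 0.15
cmd -> [np.float64(0.54888), np.float64(0.02435), 0.0551, -0.6]
```

carry_out --pt "0.47 -0.39 0" --pt "1.39 -0.2 0" --pt "1.35 0.1 0" --pt "1.34 0.25 0" --pt "1.34 0.25 0" --turn '[0.05,0.15,0.15,0.15,0.15]' --gripper '[0.1,0.1,0.1,0.1,0.1]'

```text
time_s: 20.4
tool_pos: [0.534, 0.0017, 0.0551]
tool_rot: [-179.9, -0.0, 72.9]
force: [-3.0, 2.7, -0.4]
grip_width: 0.0221
```

carry_out --pt "0 0 -0.1" --pt "0 0 -0.2" --pt "0 0 -0.3" --pt "0 0 -0.4" --turn '[0,0,0,0]' --gripper '[0.1,0.1,0.1,0.1]'

```text
time_s: 20.9
tool_pos: [0.5359, 0.0012, 0.06]
tool_rot: [179.8, -0.0, 72.8]
force: [1.3, 1.4, -1.4]
grip_width: 0.0219
```

```bash
python3 look.py i3.png
```

```text
tcp [0.5359 0.0013 0.0601] yaw 72.8 F [ 1.4  1.3 -0.8] M [ 0.25 -0.18  0.14] w 0.0219
leg z 0.0795 tip along -8.2 lateral 0.1 F along 0.9 F lat 1.7
```

carry_out --pt "0 0.1 0" --pt "0 0.2 0" --pt "0 0.3 0" --turn '[0,0,0]' --gripper '[0.1,0.1,0.1]'

```text
time_s: 21.38
tool_pos: [0.5375, 0.0007, 0.0594]
tool_rot: [180.0, -0.0, 72.8]
force: [1.5, 1.4, -0.3]
grip_width: 0.0224
```

```bash
python3 look.py i3.png
```

```text
tcp [0.5378 0.0006 0.0594] yaw 72.8 F [ 1.   1.5 -1.3] M [ 0.36 -0.16  0.09] w 0.0218
leg z 0.0788 tip along -6.3 lateral 0.0 F along 0.5 F lat 1.7
```

The force vanished and the tip moved in, so the leg has found the hole at leg z of about 79 mm and world yaw of about -0.3 rad. I'll push on in small steps.

carry_out --pt "0.02 0.2 0" --pt "0.03 0.4 0" --pt "0.03 0.6 0" --pt "0.03 0.7 0" --turn '[0,0,0,0]' --gripper '[0.1,0.1,0.1,0.1]'

```text
time_s: 21.98
tool_pos: [0.5441, -0.0013, 0.0593]
tool_rot: [-180.0, 0.0, 72.8]
force: [-0.2, 1.3, -1.3]
grip_width: 0.0221
```

```bash
python3 look.py i3.png
```

```text
tcp [ 0.5442 -0.0013  0.0593] yaw 72.8 F [-0.3 -0.1 -0.6] M [0.21 0.08 0.06] w 0.0222
leg z 0.0787 tip along 0.4 lateral 0.1 F along -0.3 F lat -0.2
```

Free running, with the tip at the axis. I'll continue in.

carry_out --pt "0 0.2 0" --pt "0 0.4 0" --pt "0 0.6 0" --pt "0 0.8 0" --pt "0 1.0 0" --turn '[0,0,0,0,0]' --gripper '[0.1,0.1,0.1,0.1,0.1]'

```text
time_s: 22.7
tool_pos: [0.5495, -0.0031, 0.0578]
tool_rot: [-179.5, 0.1, 72.8]
force: [-10.1, 2.8, 0.2]
grip_width: 0.0221
```

```bash
python3 look.py i4.png
```

```text
tcp [ 0.55   -0.0033  0.0579] yaw 72.8 F [-7.6  1.7  0.2] M [ 0.54  1.81 -0.22] w 0.0224
leg z 0.0773 tip along 6.6 lateral -0.1 F along -7.8 F lat -0.6
```

carry_out --pt "0 0.1 0" --pt "0 0.2 0" --pt "0 0.3 0" --turn '[0,0,0]' --gripper '[0.1,0.1,0.1]'

```text
time_s: 23.18
tool_pos: [0.5531, -0.0045, 0.0579]
tool_rot: [-179.6, 0.1, 72.8]
force: [-8.2, 3.1, 0.4]
grip_width: 0.0223
```

```bash
python3 look.py i4.png
```

```text
tcp [ 0.5534 -0.0046  0.058 ] yaw 72.8 F [-6.6  1.8 -0.2] M [ 0.4   1.67 -0.23] w 0.0219
leg z 0.0774 tip along 10.2 lateral -0.4 F along -6.8 F lat -0.3
```

carry_out --pt "0 0.15 0" --pt "0 0.3 0" --pt "0 0.45 0" --pt "0 0.6 0" --turn '[0,0,0,0]' --gripper '[0.1,0.1,0.1,0.1]'

```text
time_s: 23.78
tool_pos: [0.5553, -0.0051, 0.0568]
tool_rot: [-179.1, 0.1, 72.8]
force: [-14.5, 5.0, 2.7]
grip_width: 0.0224
```

```bash
python3 look.py i5.png
```

```text
tcp [ 0.5558 -0.0052  0.0569] yaw 72.8 F [-12.4   3.3   2.1] M [ 0.86  2.93 -0.3 ] w 0.0223
leg z 0.0763 tip along 12.7 lateral -0.2 F along -12.8 F lat -0.5
```

View pics/i5.png

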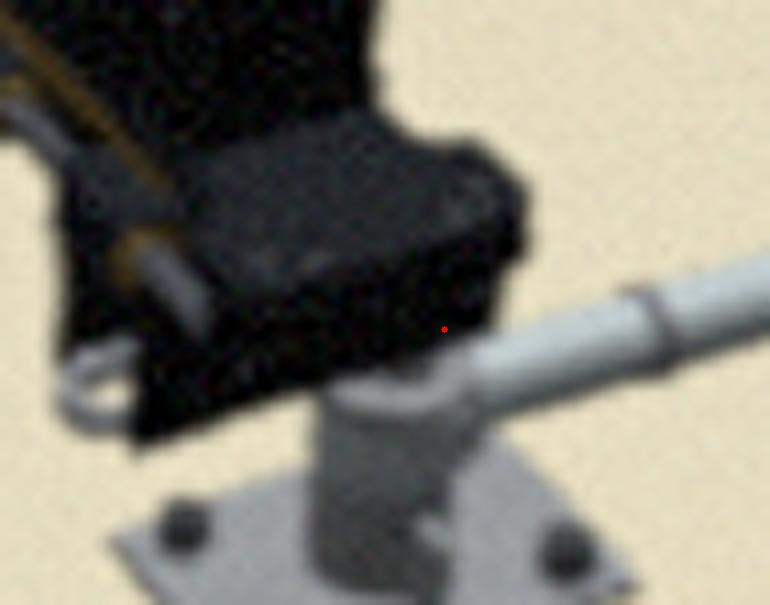

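carry_out --pt "0 0 -0.1" --pt "0 0.05 -0.2" --pt "0 0.1 -0.25" --pt "0 0.15 -0.25" --turn '[0,0,0,0]' --gripper '[0.1,0.1,0.1,0.1]'

```text
time_s: 24.38
tool_pos: [0.5561, -0.0053, 0.0588]
tool_rot: [-179.1, 0.1, 72.8]
force: [-15.0, 4.8, 0.4]
grip_width: 0.022
```

```bash
python3 look.py i5.png
```

```text
tcp [ 0.5561 -0.0053  0.0587] yaw 72.8 F [-14.5   4.2   0. ] M [ 0.95  3.29 -0.3 ] w 0.0221
leg z 0.0781 tip along 13.0 lateral -0.2 F along -15.1 F lat -0.2
```

carry_out --pt "0 0.1 0" --pt "0 0.2 0" --pt "0 0.2 0" --turn '[0,0,0]' --gripper '[0.1,0.1,0.1]'

```text
time_s: 24.85
tool_pos: [0.5568, -0.0055, 0.0583]
tool_rot: [-178.9, 0.2, 72.8]
force: [-16.5, 4.0, 1.1]
grip_width: 0.0223
```

```bash
python3 look.py i5.png
```

```text
tcp [ 0.5569 -0.0056  0.0584] yaw 72.8 F [-16.9   5.    0.8] M [ 1.17  3.7  -0.34] w 0.0222
leg z 0.0778 tip along 13.8 lateral -0.2 F along -17.6 F lat -0.3
```

carry_out --pt "0 0.1 -0.05" --pt "0 0.2 -0.1" --pt "0 0.2 -0.1" --turn '[0,0,0]' --gripper '[0.1,0.1,0.1]'

```text
time_s: 25.32
tool_pos: [0.5637, -0.008, 0.0607]
tool_rot: [-179.6, 0.1, 72.8]
force: [-2.9, -0.2, -3.4]
grip_width: 0.0223
```

```bash
python3 look.py i6.png
```

```text
tcp [ 0.5672 -0.0094  0.062 ] yaw 72.8 F [ 1.3 -1.5 -3.7] M [-0.31 -0.03 -0.16] w 0.0223
leg z 0.0814 tip along 24.8 lateral -0.8 F along 1.7 F lat -1.0
```

View pics/i6.png

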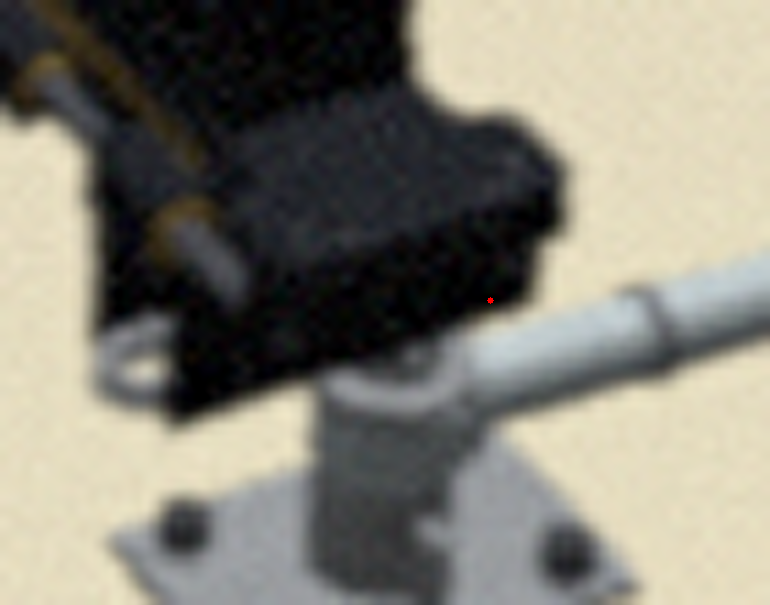

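It snapped over (jumped to 25 mm, force gone). I'll undo the z offset and bring it to the seat, expected at a reported 34–35 mm.

carry_out --pt "0 0 0.15" --pt "0 0.2 0.3" --pt "0 0.4 0.3" --pt "0 0.6 0.3" --turn '[0,0,0,0]' --gripper '[0.1,0.1,0.1,0.1]'

```text
time_s: 25.92
tool_pos: [0.5725, -0.011, 0.0599]
tool_rot: [-179.9, 0.1, 72.8]
force: [-3.7, -2.1, 0.9]
grip_width: 0.0221
```

```bash
python3 look.py i7.png
```

```text
tcp [ 0.5735 -0.0113  0.06  ] yaw 72.8 F [-1.2 -3.5  0.1] M [-0.91  0.47 -0.3 ] w 0.0223
leg z 0.0794 tip along 31.4 lateral -0.8 F along -0.1 F lat -3.7
```

carry_out --pt "-0.05 0.1 0" --pt "-0.1 0.2 0" --pt "-0.1 0.25 0" --turn '[0,0,0]' --gripper '[0.1,0.1,0.1]'

```text
time_s: 26.4
tool_pos: [0.5745, -0.0117, 0.0596]
tool_rot: [-179.9, 0.0, 72.8]
force: [-5.1, -2.2, 1.1]
grip_width: 0.0219
```

```bash
python3 look.py i8.png
```

```text
tcp [ 0.5746 -0.0117  0.0596] yaw 72.8 F [-5.  -2.8 -0.1] M [-0.64  1.   -0.28] w 0.0221
leg z 0.079 tip along 32.6 lateral -0.9 F along -4.0 F lat -4.1
```

carry_out --pt "-0.05 -0.15 0" --pt "-0.05 -0.15 0" --turn '[0,0]' --gripper '[0.1,0.1]'

```text
time_s: 26.75
tool_pos: [0.5745, -0.0119, 0.0601]
tool_rot: [179.9, -0.0, 72.8]
force: [0.9, -3.1, -1.6]
grip_width: 0.0218
```

```bash
python3 look.py i8.png
```

```text
tcp [ 0.5745 -0.0119  0.0601] yaw 72.8 F [-0.7 -3.4 -1.8] M [-0.76  0.14 -0.18] w 0.0222
leg z 0.0795 tip along 32.5 lateral -1.0 F along 0.3 F lat -3.5
```

View pics/i8.png

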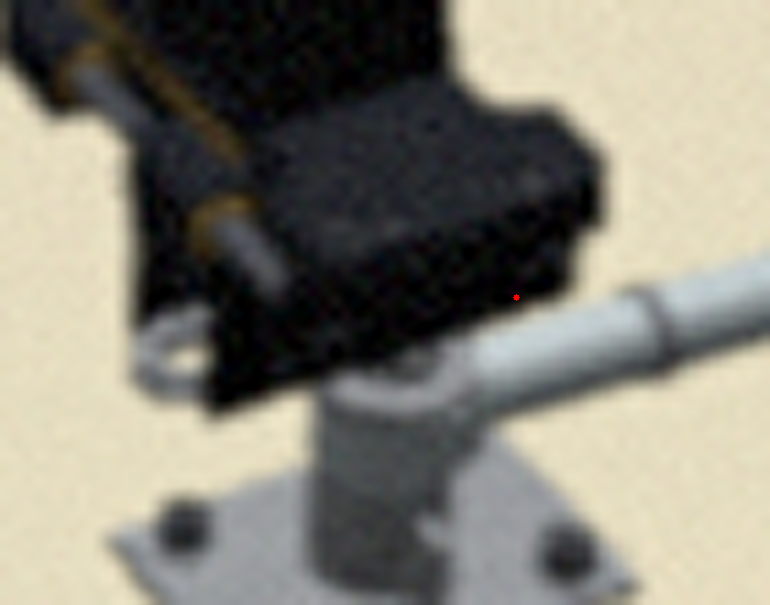

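carry_out --pt "-0.1 0 0" --pt "-0.1 0 0" --pt "-0.1 0 0" --pt "-0.1 0 0" --pt "-0.1 0 0" --turn '[0,0,0,0,0]' --gripper '[0.1,0.1,0.2,0.5,0.5]'

```text
time_s: 27.48
tool_pos: [0.5735, -0.012, 0.06]
tool_rot: [-180.0, -0.0, 72.9]
force: [-0.4, -0.2, -0.5]
grip_width: 0.0348
```

carry_out --pt "0 0 0" --pt "0 0 -2" --pt "0 0 -5" --pt "0 0 -9" --pt "0 -4 -11" --turn '[0,0,0,0,0]' --gripper '[0.5,0.5,0.5,0.5,0.5]'

```text
time_s: 28.1
tool_pos: [0.5374, -0.0019, 0.1722]
tool_rot: [179.8, -0.0, 72.7]
force: [-0.0, 0.2, 0.1]
grip_width: 0.0438
```

carry_out --pt "4 -2 -3" --pt "9 -3 -4" --pt "14 -3 -4" --pt "20 -3 -4" --pt "20 -3 -4" --turn '[0,0,0,0,0]' --gripper '[0.5,0.5,0.5,0.5,0.5]'

```text
time_s: 28.72
tool_pos: [0.5647, 0.2057, 0.2088]
tool_rot: [-179.9, -0.1, 73.3]
force: [-0.4, 0.7, 0.4]
grip_width: 0.0431
```

Run:
```python
from h import *
s=np.mean([read_camera("side").astype(float) for _ in range(3)],0).astype(np.uint8);t=np.mean([read_camera("top").astype(float) for _ in range(2)],0).astype(np.uint8)
crop("side",s,330,150,90,65,8,"f1.png");crop("top",t,295,125,75,65,9,"f1t.png")
cv2.imwrite("pics/f1full.png",np.vstack([s,t])[:,:,::-1])
print(telemetry.get_obs()['force'],telemetry.get_obs()['tool_pos'])
```

```text
[ 0.86433706 -0.01194812  0.15886288] [0.56583841 0.19713835 0.21009722]
```

View pics/f1.png

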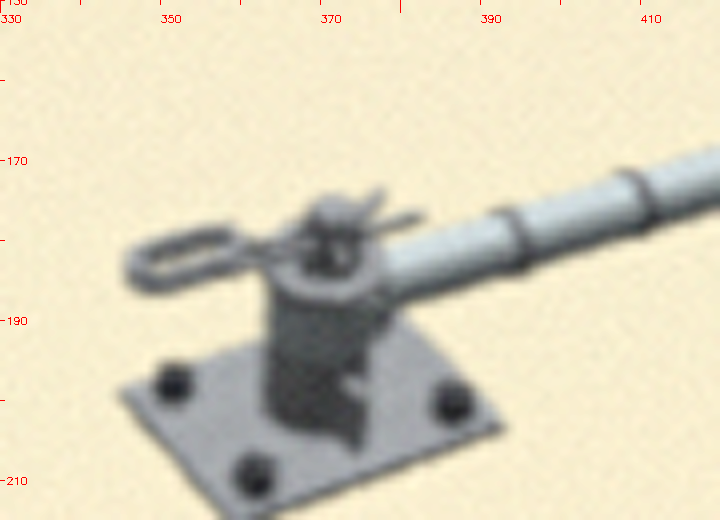

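View pics/f1t.png

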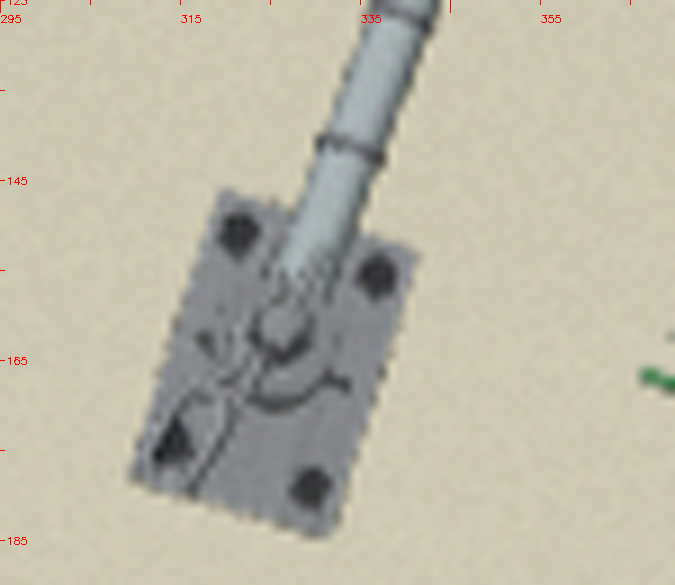

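Run:
```python
from fit import *
s=np.mean([read_camera("side").astype(float) for _ in range(3)],0).astype(np.uint8)
k=10;x,y,w,h=338,165,55,32
raw=cv2.resize(s[y:y+h,x:x+w],None,fx=k,fy=k,interpolation=2);o=raw.copy()
B=np.array([.6188,-.032]);
psi=-.30;c_,s_=np.cos(psi),np.sin(psi);org=B-np.array([[c_,-s_],[s_,c_]])@[.045,-.009]
for pl in(eye,leg,bow):
    q=pl/1e3@np.array([[c_,s_],[-s_,c_]])+org
    uv=(proj("side",np.c_[q,np.full(len(q),.0785)])+[.7,1.0]+.5-[x,y])*k
    cv2.polylines(o,[uv.astype(int)],False,(255,0,0),1)
cv2.imwrite("pics/f2.png",np.clip(np.vstack([raw,o])*1.2,0,255).astype(np.uint8)[:,:,::-1])
```

```text
(no output)
```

View pics/f2.png

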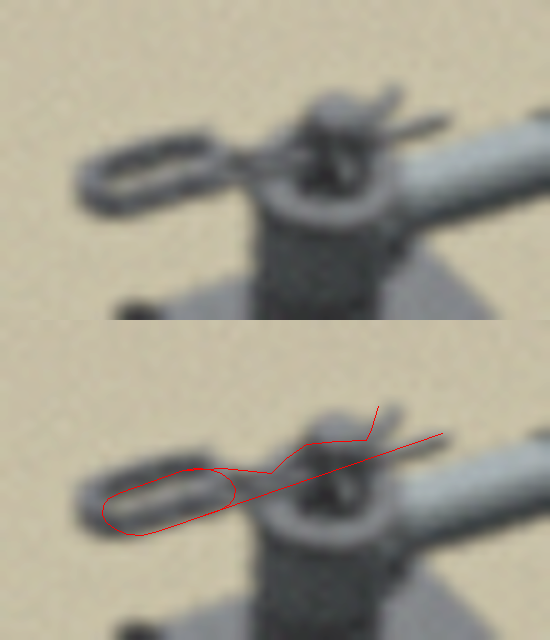

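View pics/f1full.png

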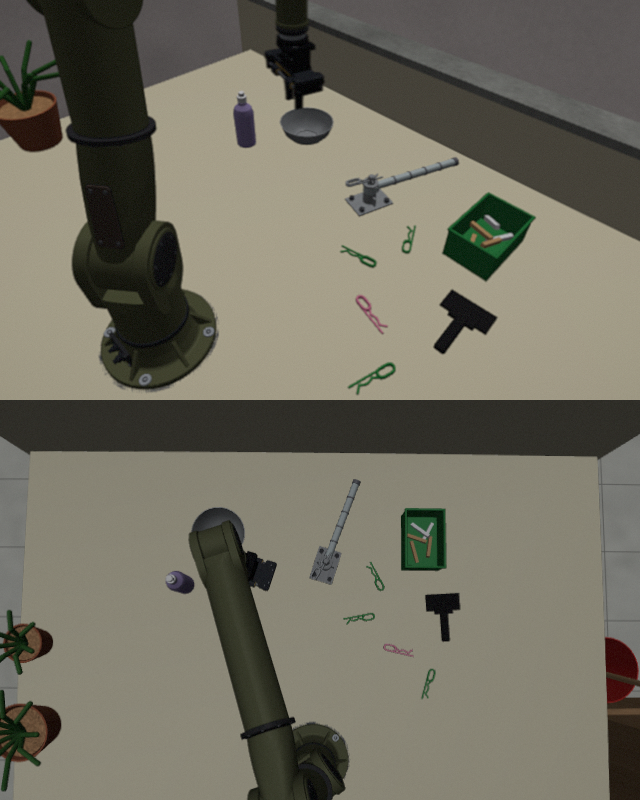

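Run:
```python
from fit import *
x,y,k=338,165,10
obs=np.array([[80,186],[448,120],[397,92],[212,138],[118,212]])/k-.5+[x,y]
# eyeback, tip, bow end, eye far corner, eye near corner (outer)
B=np.array([.6188,-.032])
def f(p,full=False):
    sx,sy,psi,b,z=p; c,s=np.cos(psi),np.sin(psi);M=np.array([[c,-s],[s,c]])
    be=np.array([71,8.5]);cb,sb=np.cos(b),np.sin(b);be=np.array([[cb,-sb],[sb,cb]])@be
    m=np.array([[-21.5,0],[80,-9],be,[12,11],[-12,-11]])-[45,-9]
    q=m/1e3@M.T+B+np.array([sx,sy])/1e3
    uv=proj("side",np.c_[q,np.full(5,.0785+z/1e3)])+[.7,1.0]
    return np.r_[(uv-obs).ravel(),z/3,b/.1*.3]
r=least_squares(f,[0,0,-.3,0,0]);print(r.x.round(3),r.fun.round(2))
```

```text
[-1.663 -1.39  -0.458  0.01   0.198] [ 0.55 -0.08  0.49  0.97 -0.35  0.33 -2.41 -0.34  1.68 -0.82  0.07  0.03]
```

```bash
python3 -c "
from cell import *
o=telemetry.get_obs();print(o['time_s'],o['force'])
print(sign_off())"
```

```text
29.125 [ 0.22184326 -0.15236685  0.23877945]
the job is handed in; nothing more can be done
None
```

The washer is on the eye round the pin, the spring cotter is through the cross hole with its bow snapped over, and I handed the job in at 29.1 s. `sign_off()` gave no verdict.

**What I did**
- The first washer grasp closed on air. The fingertips stood about 18 mm above the reported TCP, not 8 mm below it. I found this by touching the shelf, with a reading of about 14 N, and used that height from then on.
- The washer first caught the pin's taper at about 5 N. I shifted it 3–4 mm, and it then went down freely and lies flat on the eye.
- I felt for the hole with contact readings of about 5 N. The leg went in at about 79 mm above the shelf, 4 mm above `hole_low`.

**Last checks, from a fit to the side picture**
- **Seat:** about 2 mm from the pin's axis.
- **Height:** about 13.5 mm above the eye.
- **Leg:** about 0.17 rad from the bracket's x.
- **Bow:** about 0.01 rad open.
- **Others:** the cotter is released and the arm is clear of everything. Spray, basket and scraper look unmoved. The bowl does too in the side view, but the arm partly hid it in the last top view.

**What disagreed**
- Snapping the bow over took more push than stated: the last reading was 17.6 N, against 5–10 N. It stayed below the 25 and 45 N limits.
- The two cameras differed by about 5 mm.
- The fit is rough: one eye corner was 2.4 pixels off, so the seat and bow figures are good to a few millimetres and a few hundredths of a radian.

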